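Put the stain jars away in the finish cabinet

TASK

Swing the finish cabinet's door wide open by its handle, stand the dried-up green jar from the rack on the inside of the door upright in the red waste tray, stand every amber stain jar that is on the bench upright in that rack, then swing the door fully shut without slamming it. The glass is thin: grip the jars gently, with no more than about 30 N, set them down rather than drop them, and leave the other things on the bench where they are.

Things in the scene. Friction and masses are not known exactly. Their poses are not given: they have to be found in the camera images.
- cabinet: teal steel finish cabinet standing on the bench, 170 mm deep, 340 wide, 240 high, fixed but placed anew each time; origin under its centre; its -x axis points out of the door side, +y to its left as seen by the robot. Only the door side opens; the roof is closed.
- door (a joint): the cabinet door's upright hinge at the cabinet's left front edge, rad: 0 shut, growing as the free right-hand edge swings out towards the robot, stop at 1.75. Starts shut. Slightly stiff (0.2 N m), stays where left, no catch. Panel 295 mm wide, 15 thick, from 8 to 230 mm over the bench.
- door_handle (a point): grip point on the door's handle: an upright round steel bar 13 mm thick, standing 40 mm out from the door's outer face, 27 mm from its free edge, from about 94 to 222 mm over the bench; this point is 197 mm up. Two struts join it to the door at 110 and 153 mm up; above them it stands free and can be pinched from above. Axes turn with the door.
- door_hinge (a point): point on the upright hinge axis at the height of the grip point; it lies on the door's outer face. Axes are the door's: -y runs from the hinge along the panel to the free edge, -x points out of the outer face. The grip point is at x -40, y -268 mm here.
- rack_mid (a point): centre of the floor of the steel rack on the door's inner face, 150 mm over the bench; swings with the door. Door axes: hinge 157 mm away towards +y, +x away from the panel. Clear floor 254 mm (y) by 58 mm (x); panel at x = -29 mm (80 mm higher than this floor), rail at x = +29, end rails at y = +-127, rails 14 mm high over the floor. Open top; fits four jars in a row at 66 mm spacing.
- jar0: small amber glass jar with black lid, round, 40 mm across, 62 mm high with lid (glass 52 mm), about 90 g; origin at the centre of its foot, z up. Thin walls on a heavy foot (centre of mass about 14 mm up): grip it with at most 30 N. Stands on the bench in front of the robot or to its right; two to four of the jars are present, the others absent.
- jar1: small amber glass jar with black lid, round, 40 mm across, 62 mm high with lid (glass 52 mm), about 90 g; origin at the centre of its foot, z up. Thin walls on a heavy foot (centre of mass about 14 mm up): grip it with at most 30 N. Stands on the bench in front of the robot or to its right; two to four of the jars are present, the others absent.
- jar2: small amber glass jar with black lid, round, 40 mm across, 62 mm high with lid (glass 52 mm), about 90 g; origin at the centre of its foot, z up. Thin walls on a heavy foot (centre of mass about 14 mm up): grip it with at most 30 N. Stands on the bench in front of the robot or to its right; two to four of the jars are present, the others absent.
- jar3: small amber glass jar with black lid, round, 40 mm across, 62 mm high with lid (glass 52 mm), about 90 g; origin at the centre of its foot, z up. Thin walls on a heavy foot (centre of mass about 14 mm up): grip it with at most 30 N. Stands on the bench in front of the robot or to its right; two to four of the jars are present, the others absent.
- old_jar: dried-up jar to throw out: green glass with a white lid, same shape as the amber jars (40 mm across, 62 mm high, origin at the centre of its foot), about 70 g, grip it with at most 30 N. It stands somewhere in the door's rack at the start, so it appears when the door opens.
- tray: red plastic waste tray, fixed on the bench, 110 x 110 mm outside, walls 4 mm thick and 30 mm high, open at the top; origin under its centre.
- tray_in (a point): centre of the tray's inner floor, 4 mm over the bench; the clear floor is 102 x 102 mm along its x and y.
- sanding_block: cork sanding block, 34 x 40 x 30 mm, among the jars; a bystander, leave alone.
- brush: paint brush lying flat near the robot; a bystander, leave alone.
- tin: closed steel tin, 68 mm across, 85 mm high; a bystander, leave alone.
- tape: roll of yellow tape lying flat, 90 mm across, 24 mm high; a bystander, leave alone.
- turned_knob: turned wooden knob standing upright, 52 mm across, 62 mm high; a bystander, leave alone.
- wrench: steel wrench lying flat at the right; a bystander, leave alone.
- screwdriver: screwdriver lying at the right; a bystander, leave alone.

How it is judged:
By the outcome, as a careful person would: the job done as asked, in the order asked, and still so for the second after the job is handed in, with the robot touching nothing.
Of jar0, jar1, jar2, jar3 only 2 to 4 are there at a start; the rules pass over those that are not, and their reading is None.
At some moment in a run one of jar0, jar1, jar2, jar3 may be knocked a few centimetres aside while the robot is not near it.
It also fails if it takes over 210 s, if anything falls off the work surface, if the arm or the gripper's body presses on something with over 40 N, if the wrist force passes 120 N, or if a joint passes its speed limit or range.

ROBOT

A 6-joint arm with a two-finger parallel gripper is mounted at the origin on the work surface. World frame = base frame: x ahead of the robot, y to its left, z up, the work surface at z = 0. Lengths are in m, angles in rad, forces in N, time in s.
With the tool pointing down it reaches from about 0.4 to 0.825 m from the base axis. Payload 7 kg.
Tool frame: the origin (TCP) lies between the finger pads; the fingertips stand 14 mm ahead of it and the grasp point (between the pads) lies 5 mm behind it; z points along the fingers, y is the direction in which the jaws open and shut (so a half turn about z gives the same grasp; the last joint's range is limited). The gripper opens to 85 mm and grips with 20 to 120 N. Pads are 22 mm wide; open, the fingers measure 114 mm over their backs; the gripper's body (76 mm by 85 mm) begins 54 mm behind the grasp point. The pads swing forward as they close: fully open they stand 13 mm farther back than shut.
Start: joints at [-1.043, 0.359, 0.012, 0, -1.224, -0.288], TCP at [0.16, -0.656, 0.245] pointing down, gripper open.
Joint ranges: [-3.07, 3.07], [-1.43, 2.12], [-1.02, 1.25], [-3.03, 1.67], [-3.05, -0], [-3.03, 3.03]. Speed limits (rad/s): [2.39, 2.39, 3.01, 3.14, 3.14, 3.14].

INTERFACE

Orientations are given as a unit quaternion [x, y, z, w].
In Python, from plant import sensors, eyes, arm gives the robot as it stands.
- The arm moves only by the shell command python3 -m pendant 'ROWS'. ROWS is JSON, a list of rows, each a list of 3 entries, a list of its own where there are three numbers: the shift along the world's x, y, z in mm, then the turn about the world's z in rad, then the opening in per cent of the stroke, from 0 (shut) to 100 (fully open). A call has 1 to 10 rows; each row shifts and turns the commanded pose from where the row before left it; what a row does not reach is not made up. A row lasts 1/12 s, in which the tool goes at most 41.7 mm and 7.16 degrees, less where a joint would pass 70% of its speed; a pose out of reach is approached as far as the arm can. A call with a gripper value outside its range is refused whole. The fingers move at their own pace and stop on an object; the grip force is fixed at half the most. Time passes only in rows, so rows that do not move let the fingers close. It gives the time, the measured TCP pose, the force and the opening at its end, in the units of the state.
- sensors.state(): the state, without advancing time (a new reading comes with each control period).
- eyes.snapshot(name): name is "scene" or "top"; returns the picture (400x640x3 uint8, red, green, blue); there is no depth.
- eyes.camera_model(name): a dict with "fx", "fy", "cx", "cy" (pixels), "k1" (the pictures are not rectified: a ray, as slopes to the right and down, at radius r is drawn at 1 + k1 r^2 times it, then the intrinsics apply), "R" (3x3) and "t" (3): a world point X has camera coordinates R X + t. Camera axes: x right, y down, z forward; pixel columns grow to the right and rows downward; lengths in m; the calibration is good to about 2 mm. A picture is of the moment at which its call begins. camera_model takes no time and is no camera call.
- arm.job_done(): hands the job in, once; it reports no verdict.
The state is a dict: "clock": time; "joints": joint angles; "dq": joint speeds; "effort": joint torques, N m; "tcp_pos": TCP position; "eef_rot": TCP orientation; "contact_force": force on the tool from outside, world axes, zero at the start; "ft_torque": the same for the moment, N m; "width": opening from 0.0 (shut) to 1.0 (fully open).
Only numpy, scipy, OpenCV 4.12 (cv2) and the standard library are available. Lean on these libraries where they do the work, as an engineer would, in place of code of your own. Each camera call takes 0.05 s, during which the arm holds its last target.

## Working session

There is one attempt and no reset: what is moved stays moved. The work goes in short steps, Python scripts to look and compute and a shell command to move; the robot and the scene stay as the last step left them, time stands still between calls to the robot, and variables do not carry over. Pictures are saved under pics/ and viewed, and the job is handed in when it is done.

```bash
ls; mkdir -p pics; python3 - <<'E'
from plant import sensors, eyes, arm
import cv2
print(sensors.state())
for n in("scene","top"):
    im=eyes.snapshot(n); cv2.imwrite(f"pics/{n}0.png",im[:,:,::-1]); print(eyes.camera_model(n))
E
```

```text
pics
{'clock': 0.0, 'joints': array([-1.04291937e+00,  3.59430201e-01,  1.10841557e-02, -3.83639640e-04,
       -1.22405186e+00, -2.88121305e-01]), 'dq': array([-1.03818978e-03,  2.52721652e-05, -5.40389458e-04, -2.41130881e-04,
       -1.81680387e-03,  1.80444725e-03]), 'effort': array([ 5.26790391e-04, -5.83319628e+01,  2.93420756e+01,  6.93654031e+00,
       -5.99825144e-03,  1.40816894e-05]), 'tcp_pos': array([ 0.16019457, -0.6552684 ,  0.2443406 ]), 'eef_rot': array([-1.19526007e-01,  9.92830731e-01,  8.06618186e-04, -1.52185397e-04]), 'contact_force': array([ 1.05746722, -0.37155399, -0.03930534]), 'ft_torque': array([ 0.06894498,  0.00445553, -0.06653502]), 'width': 0.9988695375868365}
{'fx': 488.062398990186, 'fy': 488.062398990186, 'cx': 324.40397511325824, 'cy': 193.55477692767198, 'k1': 0.05286990156898136, 'R': array([[ 0.77558487,  0.63112202,  0.01237361],
       [ 0.46940094, -0.56351837, -0.67978658],
       [-0.42205552,  0.53304037, -0.73330559]]), 't': array([-0.38476626, -0.21308021,  1.72884897])}
{'fx': 457.8754592423908, 'fy': 457.8754592423908, 'cx': 314.8596208829781, 'cy': 201.49307788234944, 'k1': 0.04456529141089893, 'R': array([[-0.03291721, -0.99945266, -0.00329269],
       [-0.97732417,  0.03287755, -0.20918063],
       [ 0.2091744 , -0.00366762, -0.97787147]]), 't': array([-0.03580963,  0.58661767,  1.5616609 ])}
```

View pics/scene0.png

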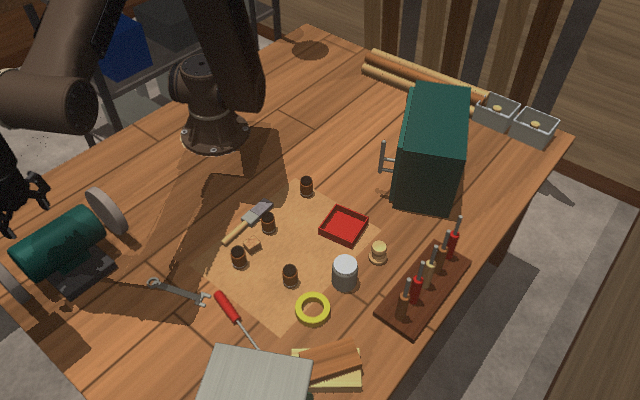

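View pics/top0.png

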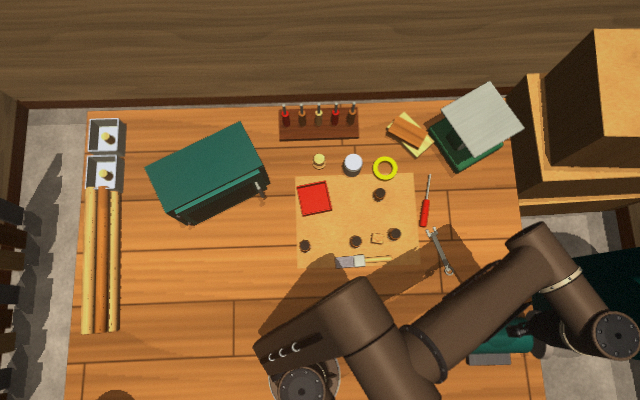

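Four amber jars are visible: in the top view at about (305,246), (355,242), (394,234), (379,195). The tray is at (314,198) and the cabinet at (207,172). I'll zoom in.

```bash
cat > h.py <<'E'
import numpy as np, cv2, sys
from plant import sensors, eyes, arm
from scipy.spatial.transform import Rotation as Ro
CM={n:eyes.camera_model(n) for n in("scene","top")}
def proj(n,P):
    c=CM[n];X=np.atleast_2d(P)@np.array(c["R"]).T+c["t"];s=X[:,:2]/X[:,2:];r2=(s**2).sum(1,keepdims=True)
    s=s*(1+c["k1"]*r2);return s*[c["fx"],c["fy"]]+[c["cx"],c["cy"]]
def unp(n,uv,z):
    c=CM[n];d=(np.array(uv,float)-[c["cx"],c["cy"]])/[c["fx"],c["fy"]];s=d.copy()
    for _ in range(20): s=d/(1+c["k1"]*(s@s))
    R=np.array(c["R"]);o=-R.T@c["t"];v=R.T@np.r_[s,1.];return o+v*(z-o[2])/v[2]
def crop(n,u0,v0,w,h,k,f,im=None):
    if im is None: im=eyes.snapshot(n)
    c=cv2.resize(im[v0:v0+h,u0:u0+w],None,fx=k,fy=k,interpolation=cv2.INTER_CUBIC)[:,:,::-1].copy()
    for i in range(0,w,20): cv2.putText(c,str(u0+i),(i*k,10),0,.35,(255,255,255),1); cv2.line(c,(i*k,12),(i*k,18),(255,255,255),1)
    for i in range(0,h,20): cv2.putText(c,str(v0+i),(0,i*k+4),0,.35,(255,255,255),1)
    cv2.imwrite("pics/"+f,c)
def snap(n): return eyes.snapshot(n)
def st():
    s=sensors.state();R=Ro.from_quat(s["eef_rot"]).as_matrix()
    print("t%.2f tcp"%s["clock"],np.round(s["tcp_pos"]*1000,1),"yaw_y %.3f"%np.arctan2(R[1,1],R[0,1]),"z",np.round(R[:,2],3),"F",np.round(s["contact_force"],1),"w%.3f"%s["width"],"q",np.round(s["joints"],2))
E
python3 - <<'E'
from h import *
a=cv2.imread("pics/top0.png")[:,:,::-1]; b=cv2.imread("pics/scene0.png")[:,:,::-1]
crop("top",285,150,160,120,5,"t1.png",a)
crop("top",140,115,160,120,5,"t2.png",a)
crop("scene",210,160,200,140,4,"s1.png",b)
crop("scene",360,70,130,150,4,"s2.png",b)
st()
E
```

```text
t0.10 tcp [ 160.2 -655.3  244.5] yaw_y 1.810 z [-0.     0.001 -1.   ] F [-0.1 -0.4 -0.6] w0.999 q [-1.04  0.36  0.01 -0.   -1.22 -0.29]
```

View pics/t1.png

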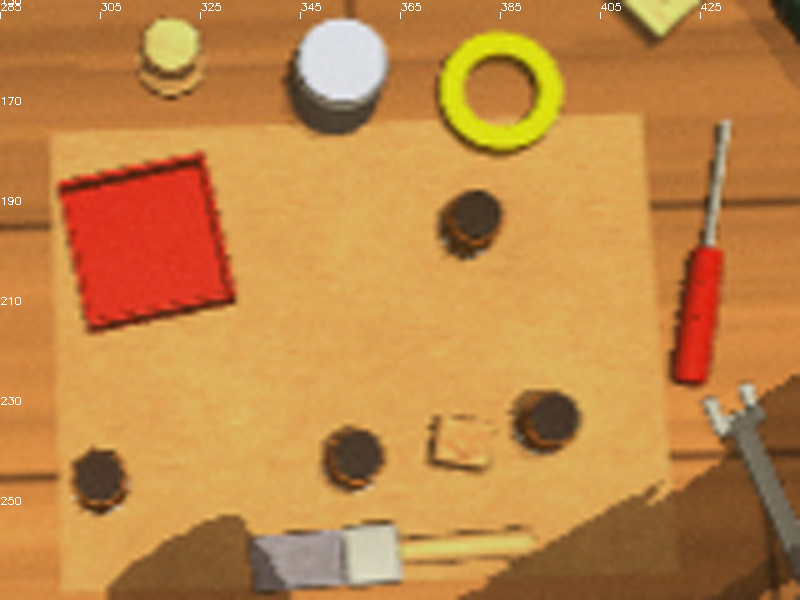

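View pics/t2.png

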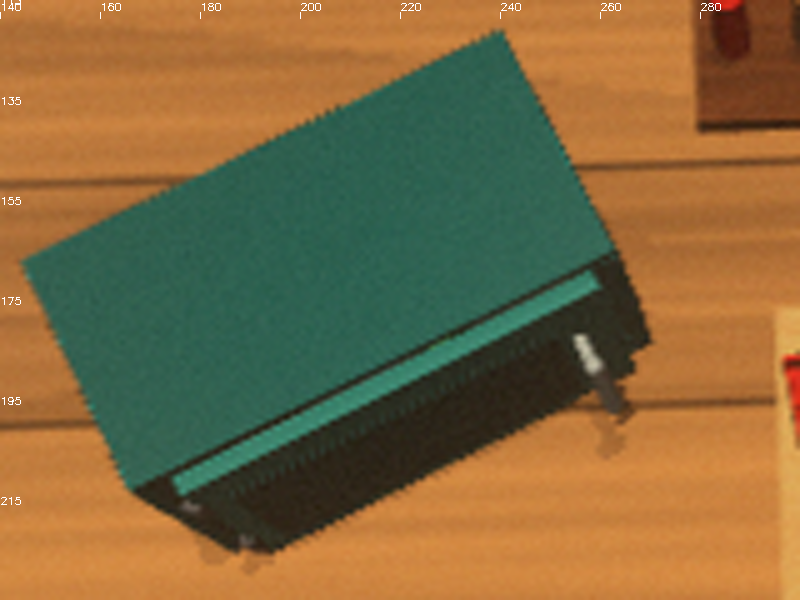

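View pics/s1.png

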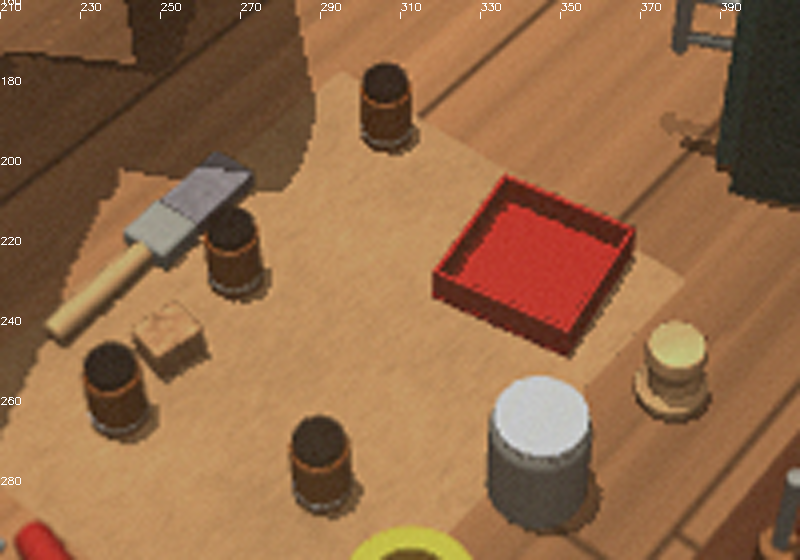

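View pics/s2.png

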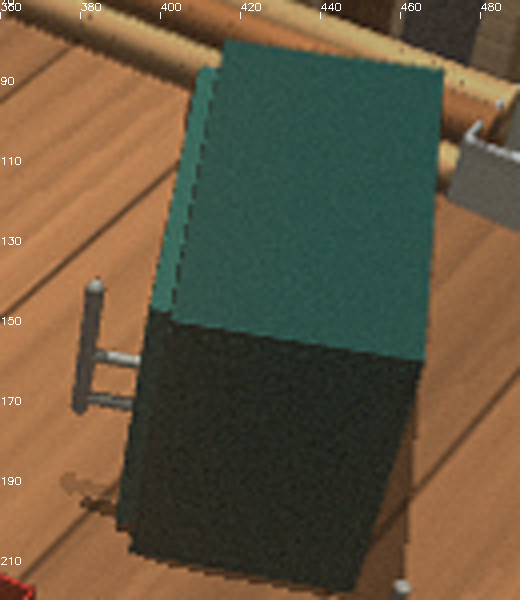

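```bash
python3 - <<'E'
from h import *
from scipy.optimize import least_squares
tc=np.array([[144.4,167.4],[240,121],[263,165],[166,213]])-.0
# roof corners: back-left, back-right, front-right, front-left (cab axes)
L=[[.085,.17],[.085,-.17],[-.085,-.17],[-.085,.17]]
sc=np.array([[416,80.3],[470.5,87.5],[466,160],[403,150]])
# door outer face/hinge: print roof pts
W=[unp("top",p,.24)[:2] for p in tc]; Ws=[unp("scene",p,.24)[:2] for p in sc]
print(np.round(W,4).tolist());print(np.round(Ws,4).tolist())
for w in (W,Ws):
    w=np.array(w);print([round(np.linalg.norm(w[i]-w[i-1]),3) for i in range(4)])
print("handle top",unp("top",(256,182.6),.222),unp("scene",(383.8,141.5),.222))
for n,pts,z in(("top",[(380,193),(395.6,233.5),(356.4,240.6),(305,245)],.062),("scene",[(290,268.7),(238,251.3),(268,216.5),(306.5,179.5)],.062)):
    for p in pts: print(n,p,np.round(unp(n,p,z)*1000,1))
# tray corners top rim
for p in [(297,187),(325.5,181),(331.5,209.5),(303,216)]: print("tray",np.round(unp("top",p,.03)*1000,1))
for p in [(336.5,204.3),(368.5,217.5),(352,247.5),(318.5,229.5)]: print("trays",np.round(unp("scene",p,.03)*1000,1))
E
```

```text
[[0.6762, 0.484], [0.8238, 0.1808], [0.672, 0.1074], [0.5259, 0.4108]]
[[0.5318, 0.4092], [0.6822, 0.4837], [0.829, 0.1807], [0.6792, 0.1073]]
[np.float64(0.167), np.float64(0.337), np.float64(0.169), np.float64(0.337)]
[np.float64(0.336), np.float64(0.168), np.float64(0.337), np.float64(0.167)]
handle top [0.61933397 0.13242673 0.222     ] [0.60920729 0.12113199 0.222     ]
top (380, 193) [ 608.2 -287.8   62. ]
top (395.6, 233.5) [ 461.6 -332.9   62. ]
top (356.4, 240.6) [ 441.2 -195.2   62. ]
top (305, 245) [431.8 -16.   62. ]
scene (290, 268.7) [ 614.1 -288.    62. ]
scene (238, 251.3) [ 470.2 -334.9   62. ]
scene (268, 216.5) [ 447.6 -195.9   62. ]
scene (306.5, 179.5) [435.7 -13.7  62. ]
tray [648.1   7.8  30. ]
tray [667.1 -96.8  30. ]
tray [ 560.4 -114.4   30. ]
tray [540.1 -11.1  30. ]
trays [552.1 -11.8  30. ]
trays [656.3   7.6  30. ]
trays [ 684.5 -110.5   30. ]
trays [ 572.1 -120.8   30. ]
```

```bash
cat >> h.py <<'E'
def tri(pt,ps):
    from scipy.optimize import least_squares
    return least_squares(lambda X:np.r_[proj("top",X)[0]-pt,proj("scene",X)[0]-ps],[.6,0,.1]).x
E
python3 - <<'E'
from h import *
from scipy.optimize import least_squares
tc=np.array([[144.4,167.4],[240,121],[263,165],[166,213]])-.4
sc=np.array([[403,150],[416,80.3],[470.5,87.5],[466,160]])-.37; sc=sc[[1,2,3,0]]
L=np.array([[.085,.17],[.085,-.17],[-.085,-.17],[-.085,.17]])
def W(p,L,z):
    c,s=np.cos(p[2]),np.sin(p[2]);return np.c_[L@np.array([[c,s],[-s,c]])+p[:2],np.full(len(L),z)]
for use in(0,1,2):
    def f(p):
        a=(proj("top",W(p,L,.24))-tc).ravel(); b=(proj("scene",W(p,L,.24))-sc).ravel()
        return [a,b,np.r_[a,b]][use]
    r=least_squares(f,[.67,.29,.45]);print(np.round(r.x,4),np.round(np.abs(r.fun).max(),2))
p=r.x
h=tri((255.6,182.6),(383.4,141.1));print("handle tri",h)
q=(h[:2]-p[:2]);c,s=np.cos(p[2]),np.sin(p[2]);print("in cab",q@[c,s],q@[-s,c])
for n in("top","scene"):print(n,proj(n,W(p,np.array([[-.138,-.128],[-.125,-.128]]),.222)))
for t,s in [((380,193),(290,268.7)),((395.6,233.5),(238,251.3)),((356.4,240.6),(268,216.5)),((305,245),(306.5,179.5))]:
    print(np.round(1000*tri(np.array(t)-.4,np.array(s)-.37),1))
E
```

```text
[0.676  0.297  0.4512] 0.61
[0.6733 0.2954 2.0661] 34.01
[0.6728 0.3031 0.9149] 64.78
handle tri [0.61189593 0.12731277 0.22285813]
in cab -0.17648235109097923 -0.058902246168172606
top [[261.01826748 161.31379456]
 [257.82302244 159.07369982]]
scene [[407.17588739 155.05443196]
 [411.68020374 154.3477208 ]]
[ 610.9 -286.5   58.8]
[ 464.3 -332.2   55.6]
[ 443.4 -193.8   58.4]
[433.7 -14.1  62.4]
```

```bash
python3 - <<'E'
from h import *
from scipy.optimize import least_squares
tc=np.array([[144.4,167.4],[240,121],[263,165],[166,213]])-.4
sc=np.array([[470.5,87.5],[466,160],[403,150],[416,80.3]])-.37
L=np.array([[.085,.17],[.085,-.17],[-.085,-.17],[-.085,.17]])
def W(p,L,z):
    c,s=np.cos(p[2]),np.sin(p[2]);return np.c_[L@np.array([[c,s],[-s,c]])+p[:2],np.full(len(L),z)]
for use in(0,1,2):
    def f(p):
        a=(proj("top",W(p,L,.24))-tc).ravel(); b=(proj("scene",W(p,L,.24))-sc).ravel()
        return [a,b,np.r_[a,b]][use]
    r=least_squares(f,[.67,.29,.45]);print(np.round(r.x,4),np.round(np.abs(r.fun).max(),2))
p=r.x;h=tri((255.6,182.6),(383.4,141.1))
q=(h[:2]-p[:2]);c,s=np.cos(p[2]),np.sin(p[2]);qx,qy=q@[c,s],q@[-s,c];print("handle",h,"in cab",qx,qy)
hg=W(p,np.array([[qx+.04,qy+.268]]),.197)[0];print("hinge",hg)
for th in np.arange(0,1.76,.25):
    a=W((hg[0],hg[1],p[2]-th),np.array([[-.04,-.268],[.044,-.24]]),0)[:,:2]*1000
    print(th,np.round(a,0).tolist(),np.round(np.linalg.norm(a,axis=1)))
print("jaw target yaw", p[2]+np.pi/2)
E
```

```text
[0.676  0.297  0.4512] 0.61
[0.6785 0.2966 0.4535] 0.62
[0.6773 0.2971 0.4529] 0.92
handle [0.61189593 0.12731277 0.22285813] in cab -0.13310590964935595 -0.12403487843172133
hinge [0.53059796 0.38579805 0.197     ]
0.0 [[612.0, 127.0], [675.0, 189.0]] [625. 701.]
0.25 [[545.0, 115.0], [622.0, 160.0]] [557. 642.]
0.5 [[478.0, 120.0], [563.0, 144.0]] [493. 581.]
0.75 [[414.0, 141.0], [502.0, 143.0]] [437. 522.]
1.0 [[357.0, 178.0], [443.0, 158.0]] [399. 471.]
1.25 [[311.0, 227.0], [390.0, 187.0]] [385. 432.]
1.5 [[279.0, 286.0], [345.0, 228.0]] [400. 413.]
1.75 [[262.0, 352.0], [311.0, 279.0]] [439. 418.]
jaw target yaw 2.0236775562306972
```

```bash
python3 -m pendant '[[[18,32,4],0.02,80],[[18,32,4],0.02,60],[[18,32,4],0.02,60],[[18,32,4],0.02,60],[[18,32,4],0.02,60],[[18,32,4],0.02,60],[[18,32,4],0.02,60],[[18,32,4],0.02,60],[[18,32,4],0.02,60],[[18,32,4],0.02,60]]'; python3 -m pendant '[[[20,33,1],0.02,60],[[20,33,1],0,60],[[20,33,1],0,60],[[20,33,1],0,60],[[20,33,1],0,60],[[20,33,1],0,60],[[20,33,1],0,60],[[20,33,1],0,60],[[20,33,1],0,60],[[20,33,1],0,60]]'; python3 -c "
from h import *
st()"
```

```text
clock: 0.93
tcp_pos: [0.3406, -0.3339, 0.2854]
eef_rot: [-0.219, 0.976, 0.0, 0.0]
contact_force: [1.1, 0.5, 0.7]
width: 0.6
clock: 1.77
tcp_pos: [0.5407, -0.0037, 0.2953]
eef_rot: [-0.228, 0.974, 0.0, -0.0]
contact_force: [0.8, -0.9, 1.0]
width: 0.6
t1.77 tcp [540.7  -3.7 295.3] yaw_y 2.031 z [-0.  0. -1.] F [ 0.8 -0.9  1. ] w0.600 q [ 0.36  0.11 -0.2  -0.   -1.26 -1.47]
```

```bash
python3 -m pendant '[[[7,13,0],0.12,60],[[7,13,0],0.12,60],[[7,13,0],0.12,60],[[7,13,0],0.12,60],[[7,13,0],0.12,60],[[7,13,0],0.12,60],[[7,13,0],0.12,60],[[7,13,0],0.12,60],[[7,13,0],0.12,60],[[8,14,0],0.12,60]]'; python3 -m pendant '[[[0,0,0],0.12,60],[[0,0,0],0.12,60],[[0,0,0],0.12,60],[[0,0,0],0.12,60],[[0,0,0],0.12,60],[[0,0,0],0.12,60],[[0,0,0],0.12,60],[[0,0,0],0.12,60],[[0,0,0],0.12,60],[[0,0,0],0.12,60]]';  python3 -m pendant '[[[0,0,-2],0.12,60],[[0,0,0],0.12,60],[[0,0,0],0.12,60],[[0,0,0],0.12,60],[[0,0,0],0.12,60],[[0,0,-20],0.12,60],[[0,0,-10],0.01,60],[[0,0,0],0,60]]';python3 - <<'E'
from h import *
st()
crop("scene",340,60,160,120,5,"s3.png")
crop("top",200,120,120,100,5,"t3.png")
E
```

```text
clock: 2.6
tcp_pos: [0.6113, 0.1259, 0.2949]
eef_rot: [0.74, -0.673, -0.0, 0.0]
contact_force: [-0.1, -0.2, 0.3]
width: 0.598
clock: 3.43
tcp_pos: [0.611, 0.1253, 0.2948]
eef_rot: [0.99, -0.138, -0.0, 0.0]
contact_force: [-0.1, -0.3, 0.3]
width: 0.596
clock: 4.1
tcp_pos: [0.6097, 0.1249, 0.2601]
eef_rot: [0.975, 0.221, -0.003, 0.0]
contact_force: [-0.6, -0.2, 0.1]
width: 0.6
t4.10 tcp [609.7 124.9 260.1] yaw_y -1.126 z [-0.005 -0.002 -1.   ] F [-0.6 -0.2  0.1] w0.600 q [ 0.51  0.27 -0.08 -0.   -1.22  1.5 ]
```

View pics/s3.png

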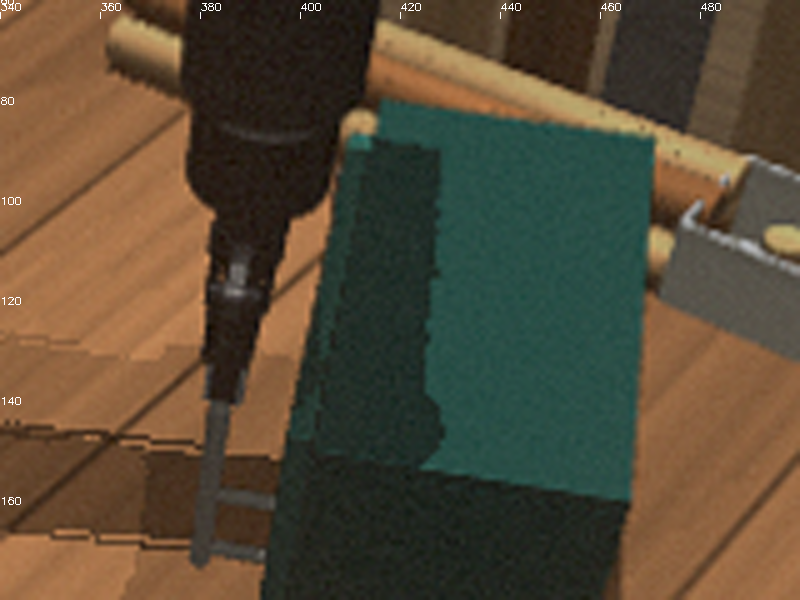

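View pics/t3.png

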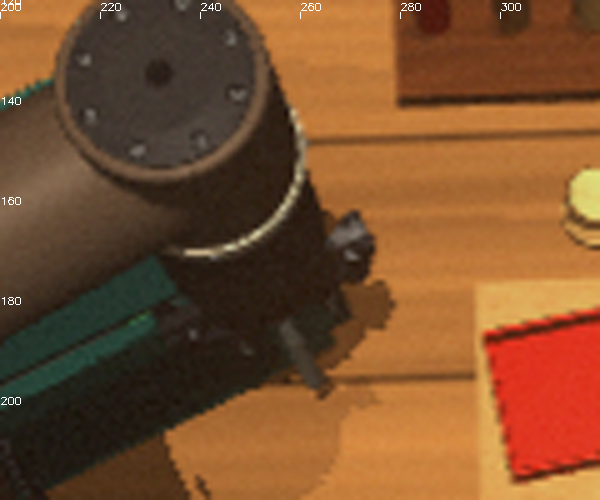

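The fingers straddle the handle bar in both views (scene: bar top at about (384,140), between the tips). I'll go down and close.

```bash
python3 -m pendant '[[[1,1,-15],0.008,60],[[1,1,-15],0,60],[[0,0,-15],0,60],[[0,0,-15],0,60],[[0,0,0],0,60]]'; python3 -m pendant '[[[0,0,0],0,30],[[0,0,0],0,20],[[0,0,0],0,18],[[0,0,0],0,18],[[0,0,0],0,18]]';python3 -m pendant '[[[0,0,0],0,14],[[0,0,0],0,14],[[0,0,0],0,14]]';python3 -m pendant '[[[0,0,0],0,0],[[0,0,0],0,0],[[0,0,0],0,0]]';python3 -c "
from h import *
st()"
```

```text
clock: 4.62
tcp_pos: [0.6122, 0.127, 0.201]
eef_rot: [0.974, 0.225, -0.002, 0.0]
contact_force: [0.0, 0.1, -1.2]
width: 0.602
clock: 5.03
tcp_pos: [0.6136, 0.1275, 0.2042]
eef_rot: [0.974, 0.226, 0.001, -0.0]
contact_force: [-0.1, -0.1, -0.8]
width: 0.182
clock: 5.28
tcp_pos: [0.6133, 0.128, 0.2041]
eef_rot: [0.974, 0.226, 0.001, -0.0]
contact_force: [-3.9, 4.8, 5.3]
width: 0.142
clock: 5.53
tcp_pos: [0.6133, 0.128, 0.2043]
eef_rot: [0.974, 0.226, 0.001, -0.0]
contact_force: [-3.8, 3.1, 6.5]
width: 0.129
t5.53 tcp [613.3 128.  204.3] yaw_y -1.114 z [ 0.001  0.001 -1.   ] F [-3.8  3.1  6.5] w0.129 q [ 0.52  0.31 -0.16 -0.   -1.1   1.51]
```

```bash
python3 - <<'E'
import numpy as np
hg=np.array([530.6,385.8]);p=np.array([613.3,128.]);v=p-hg
print(np.hypot(*v))
o=[0,0]
for k in range(1,36):
    th=.05*k;c,s=np.cos(th),np.sin(th);d=np.array([c*v[0]+s*v[1],-s*v[0]+c*v[1]])-v
    e=np.round(d-o).astype(int);o=np.array(o)+e;print(k,e.tolist(),end=" ")
E
```

```text
270.73996749648916
1 [-13, -4] 2 [-13, -3] 3 [-13, -2] 4 [-14, -2] 5 [-13, -1] 6 [-14, -1] 7 [-13, 0] 8 [-14, 1] 9 [-13, 2] 10 [-14, 2] 11 [-13, 3] 12 [-13, 3] 13 [-13, 5] 14 [-13, 4] 15 [-12, 6] 16 [-12, 6] 17 [-12, 7] 18 [-11, 7] 19 [-11, 8] 20 [-11, 8] 21 [-10, 9] 22 [-10, 9] 23 [-9, 10] 24 [-9, 10] 25 [-8, 11] 26 [-8, 11] 27 [-7, 12] 28 [-7, 11] 29 [-6, 13] 30 [-5, 12] 31 [-5, 13] 32 [-4, 13] 33 [-3, 13] 34 [-3, 13] 35 [-2, 13]
```

```bash
python3 -m pendant '[[[-13,-4,0],-0.05,0],[[-13,-3,0],-0.05,0],[[-13,-2,0],-0.05,0],[[-14,-2,0],-0.05,0],[[-13,-1,0],-0.05,0]]';python3 -m pendant '[[[-14,-1,0],-0.05,0],[[-13,0,0],-0.05,0],[[-14,1,0],-0.05,0],[[-13,2,0],-0.05,0],[[-14,2,0],-0.05,0]]'; python3 -c "
from h import *
st()"
```

```text
clock: 5.95
tcp_pos: [0.5474, 0.1145, 0.2043]
eef_rot: [0.995, 0.102, 0.001, 0.001]
contact_force: [1.2, -3.3, 5.0]
width: 0.131
clock: 6.37
tcp_pos: [0.4791, 0.1178, 0.2042]
eef_rot: [1.0, -0.023, 0.0, 0.001]
contact_force: [0.3, -4.6, 6.3]
width: 0.128
t6.37 tcp [479.1 117.8 204.2] yaw_y -1.617 z [ 0.001 -0.002 -1.   ] F [ 0.3 -4.6  6.3] w0.128 q [ 0.64  0.09 -0.44  0.   -1.04  0.88]
```

```bash
python3 -m pendant '[[[-13,3,0],-0.05,0],[[-13,3,0],-0.05,0],[[-13,5,0],-0.05,0],[[-13,4,0],-0.05,0],[[-12,6,0],-0.05,0]]';python3 -m pendant '[[[-12,6,0],-0.05,0],[[-12,7,0],-0.05,0],[[-11,7,0],-0.05,0],[[-11,8,0],-0.05,0],[[-11,8,0],-0.05,0]]'; python3 -c "
from h import *
st()"
```

```text
clock: 6.78
tcp_pos: [0.4143, 0.138, 0.2042]
eef_rot: [0.989, -0.148, 0.0, 0.002]
contact_force: [-4.5, -11.1, 13.5]
width: 0.128
clock: 7.2
tcp_pos: [0.3569, 0.1734, 0.2041]
eef_rot: [0.963, -0.27, 0.0, 0.003]
contact_force: [-6.9, -11.2, 16.9]
width: 0.126
t7.20 tcp [356.9 173.4 204.1] yaw_y -2.117 z [-0.001 -0.005 -1.   ] F [ -6.9 -11.2  16.9] w0.126 q [ 0.96 -0.08 -0.62  0.   -1.04  0.06]
```

```bash
python3 -m pendant '[[[-11,8,-1],-0.05,0],[[-11,8,-1],-0.05,0],[[-10,9,-1],-0.05,0],[[-9,9,0],-0.05,0],[[-9,10,0],-0.05,0]]';python3 -m pendant '[[[-8,11,0],-0.05,0],[[-7,11,0],-0.05,0],[[-7,11,0],-0.05,0],[[-6,13,0],-0.05,0]]'; python3 -c "
from h import *
st()"
```

```text
clock: 7.62
tcp_pos: [0.3099, 0.2219, 0.2041]
eef_rot: [0.922, -0.387, 0.002, -0.003]
contact_force: [0.7, -1.9, 21.6]
width: 0.133
clock: 7.95
tcp_pos: [0.2817, 0.2689, 0.204]
eef_rot: [0.879, -0.477, 0.001, -0.004]
contact_force: [-2.3, -3.3, 24.0]
width: 0.129
t7.95 tcp [281.7 268.9 204. ] yaw_y -2.566 z [ 0.005  0.006 -1.   ] F [-2.3 -3.3 24. ] w0.129 q [ 1.28 -0.11 -0.64  0.   -1.03 -0.71]
```

```bash
python3 -m pendant '[[[-5,12,1],-0.05,0],[[-5,13,1],-0.05,0],[[-4,13,1],-0.05,0],[[-3,13,0],-0.05,0],[[0,0,0],0,0]]';python3 - <<'E'
from h import *
st()
crop("scene",200,40,250,190,3,"s4.png")
crop("top",160,120,160,120,5,"t4.png")
E
```

```text
clock: 8.37
tcp_pos: [0.2638, 0.3198, 0.2042]
eef_rot: [0.827, -0.563, 0.0, -0.001]
contact_force: [2.8, -0.1, 4.7]
width: 0.127
t8.37 tcp [263.8 319.8 204.2] yaw_y -2.766 z [ 0.002  0.002 -1.   ] F [ 2.8 -0.1  4.7] w0.127 q [ 1.36 -0.05 -0.59  0.   -1.03 -0.99]
```

View pics/s4.png

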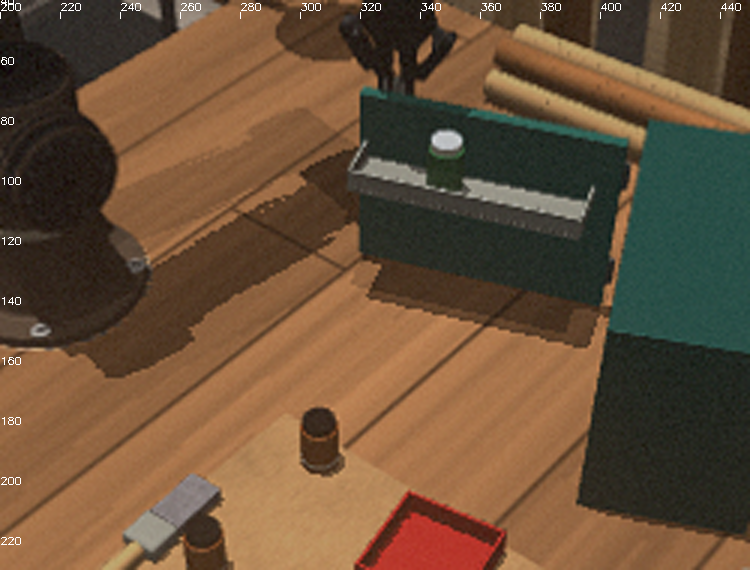

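View pics/t4.png

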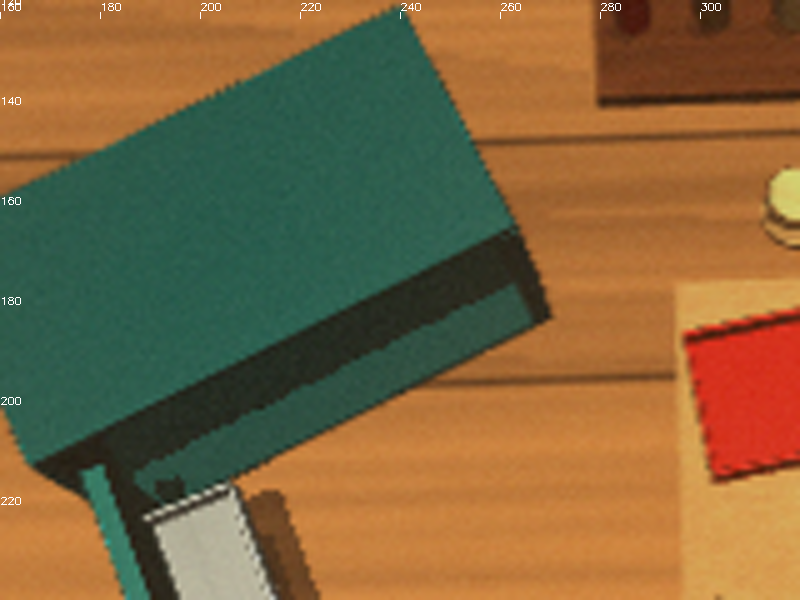

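```bash
python3 -m pendant '[[[0,0,0],0,45],[[0,0,0],0,45],[[0,0,0],0,45],[[0,0,0],0,45],[[0,0,20],0,45],[[0,0,30],0,45],[[0,0,30],0,45],[[0,0,15],0,45],[[0,0,0],0,45]]';python3 - <<'E'
from h import *
st()
from scipy.optimize import least_squares
P=np.array([(613.3,128),(547.4,114.5),(479.1,117.8),(414.3,138),(356.9,173.4),(309.9,221.9),(281.7,268.9),(263.8,319.8)])
r=least_squares(lambda p:np.hypot(*(P-p[:2]).T)-271,[530,385]);print(r.x,np.round(r.fun,1))
r=least_squares(lambda p:np.hypot(*(P-p[:2]).T)-p[2],[530,385,271]);print(r.x,np.round(r.fun,1))
print("old jar",unp("scene",(348.7,106.3),.212))
crop("scene",300,55,120,80,6,"s5.png")
crop("top",160,190,160,120,5,"t5.png")
E
```

```text
clock: 9.22
tcp_pos: [0.264, 0.3185, 0.3019]
eef_rot: [0.827, -0.562, -0.001, -0.003]
contact_force: [-0.2, -0.2, 1.2]
width: 0.451
t9.22 tcp [264.  318.5 301.9] yaw_y -2.764 z [ 0.002  0.005 -1.   ] F [-0.2 -0.2  1.2] w0.451 q [ 1.36 -0.13 -0.43  0.   -1.27 -0.98]
[526.71967629 384.65555615] [-0.1 -0.1  0.1  0.1  0.   0.1 -0.  -0.2]
[526.33917994 383.97448979 270.31989354] [ 0.  -0.   0.  -0.  -0.   0.1  0.  -0.1]
old jar [0.42824223 0.19715372 0.212     ]
```

View pics/s5.png

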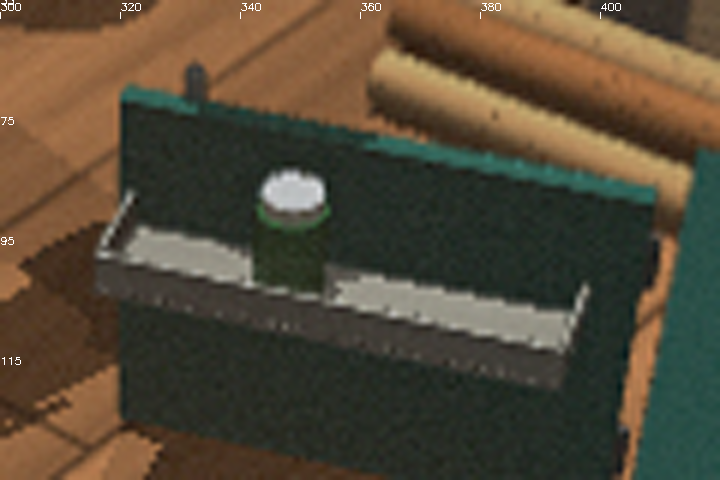

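View pics/t5.png

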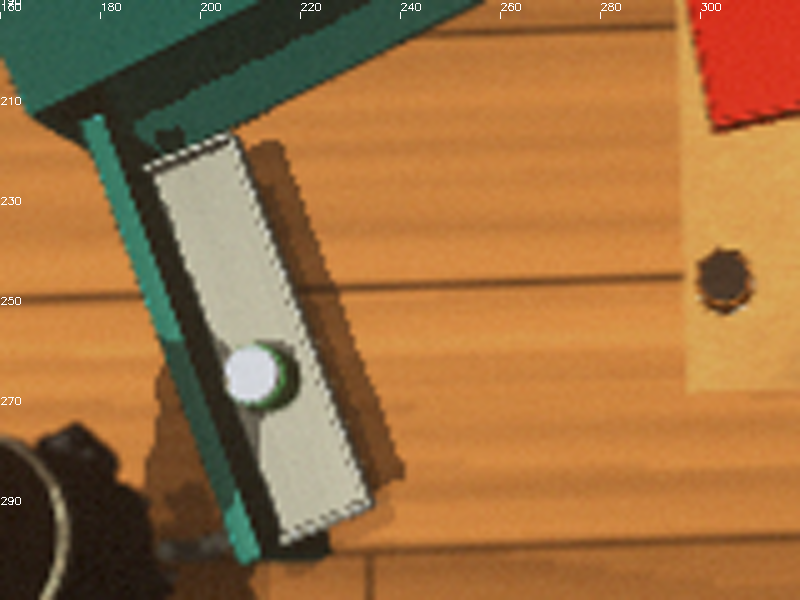

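```bash
python3 - <<'E'
from h import *
print("old jar",unp("scene",(348.4,86.5),.212),unp("top",(210.2,264.2),.212),tri((210.2,264.2),(348.4,86.5)))
hg=np.array([.5267,.3847])
obs={"top":[(206.6,216.6),(234,290.2),(216.2,298.2),(189,223)]}
L=[(.073,-.03),(.073,-.284),(.015,-.284),(.015,-.03)]
for y in(-1.165,-1.178,-1.199):
    c,s=np.cos(y),np.sin(y)
    w=[hg+[c*a-s*b,s*a+c*b] for a,b in L]
    pr=proj("top",[np.r_[q,.164] for q in w]);print(y,np.round(pr-obs["top"],1).tolist())
    ps=proj("scene",[np.r_[q,.164] for q in w]);print(np.round(ps,1).tolist())
    f=lambda b:hg+[c*.044-s*b,s*.044+c*b]
    print("slots",[np.round(1000*f(b)).tolist() for b in(-.058,-.124,-.19,-.256)])
E
```

```text
old jar [0.36494543 0.27884387 0.212     ] [0.36448682 0.27738962 0.212     ] [0.36492002 0.27775071 0.21241381]
-1.165 [[-0.9, -1.0], [1.9, -3.5], [2.8, -3.6], [0.2, 0.0]]
[[393.8, 114.9], [316.9, 100.9], [321.8, 90.8], [397.1, 104.1]]
slots [[491.0, 321.0], [430.0, 295.0], [369.0, 269.0], [309.0, 243.0]]
-1.178 [[-0.9, -0.7], [0.9, -2.8], [1.7, -3.0], [0.1, 0.1]]
[[393.5, 114.7], [316.9, 100.2], [322.1, 90.1], [397.0, 104.1]]
slots [[490.0, 322.0], [429.0, 297.0], [368.0, 271.0], [307.0, 246.0]]
-1.199 [[-1.0, -0.2], [-0.6, -1.5], [-0.0, -2.1], [-0.1, 0.3]]
[[393.1, 114.5], [317.0, 99.0], [322.5, 89.1], [397.0, 103.9]]
slots [[489.0, 323.0], [427.0, 299.0], [366.0, 275.0], [304.0, 251.0]]
```

```bash
python3 -m pendant '[[[25,-10,0],0,62],[[25,-10,0],0,62],[[25,-10,0],0,62],[[26,-11,0],0,62],[[0,0,-20],0,62],[[0,0,-20],0,62],[[0,0,-10],0,62],[[0,0,0],0,62]]';python3 - <<'E'
from h import *
st()
crop("scene",300,25,120,90,6,"s6.png")
E
```

```text
clock: 9.98
tcp_pos: [0.3632, 0.2746, 0.2451]
eef_rot: [0.827, -0.562, -0.0, 0.003]
contact_force: [-0.1, -0.6, 0.2]
width: 0.623
t9.98 tcp [363.2 274.6 245.1] yaw_y -2.765 z [-0.004 -0.005 -1.   ] F [-0.1 -0.6  0.2] w0.623 q [ 1.08 -0.01 -0.44 -0.   -1.14 -0.7 ]
```

View pics/s6.png

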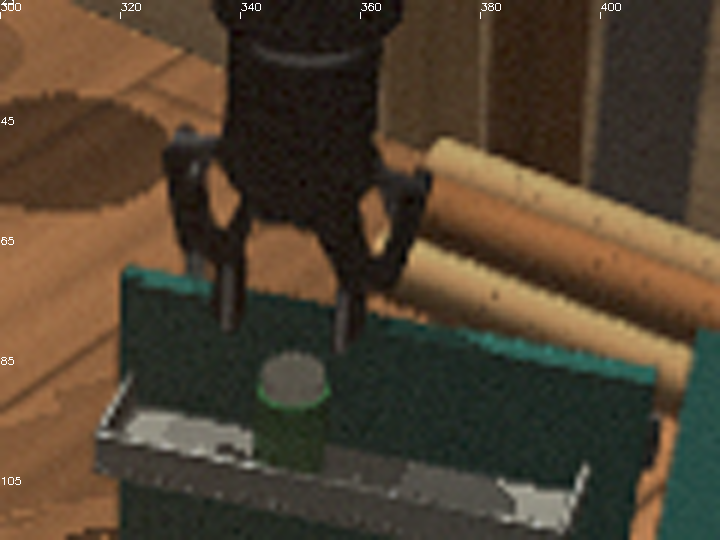

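```bash
python3 -m pendant '[[[1,1,-10],0,62],[[1,1,-15],0,62],[[0,0,-15],0,62],[[0,0,-15],0,62],[[0,0,-10],0,62],[[0,0,0],0,62]]';python3 -m pendant '[[[0,0,0],0,52],[[0,0,0],0,48],[[0,0,0],0,48],[[0,0,0],0,48]]';python3 -m pendant '[[[0,0,0],0,47],[[0,0,0],0,47]]';python3 -m pendant '[[[0,0,0],0,46.5],[[0,0,0],0,46.5],[[0,0,0],0,46.5]]';python3 - <<'E'
from h import *
st()
E
```

```text
clock: 10.53
tcp_pos: [0.3656, 0.2779, 0.1818]
eef_rot: [0.827, -0.562, -0.0, 0.001]
contact_force: [-0.2, -0.0, -0.6]
width: 0.623
clock: 10.87
tcp_pos: [0.3665, 0.2788, 0.1841]
eef_rot: [0.827, -0.562, -0.0, -0.001]
contact_force: [0.2, 0.5, 0.1]
width: 0.476
clock: 11.03
tcp_pos: [0.3664, 0.2785, 0.1837]
eef_rot: [0.827, -0.562, -0.0, -0.0]
contact_force: [0.2, -0.1, 0.3]
width: 0.472
clock: 11.28
tcp_pos: [0.3664, 0.2785, 0.1837]
eef_rot: [0.827, -0.562, 0.0, -0.0]
contact_force: [-1.4, -1.2, 4.8]
width: 0.462
t11.28 tcp [366.4 278.5 183.7] yaw_y -2.765 z [ 0.  0. -1.] F [-1.4 -1.2  4.8] w0.462 q [ 1.08  0.05 -0.53  0.   -0.98 -0.7 ]
```

```bash
python3 -m pendant '[[[0,0,5],0,46.5],[[0,0,10],0,46.5],[[0,0,15],0,46.5],[[0,0,20],0,46.5],[[0,0,20],0,46.5],[[0,0,20],0,46.5],[[0,0,0],0,46.5]]';python3 - <<'E'
from h import *
st()
crop("scene",300,25,120,90,6,"s7.png")
E
```

```text
clock: 11.87
tcp_pos: [0.3677, 0.2796, 0.278]
eef_rot: [0.827, -0.562, 0.0, -0.003]
contact_force: [0.9, 0.9, 0.0]
width: 0.467
t11.87 tcp [367.7 279.6 278. ] yaw_y -2.764 z [ 0.004  0.005 -1.   ] F [0.9 0.9 0. ] w0.467 q [ 1.08 -0.03 -0.39  0.   -1.2  -0.7 ]
```

View pics/s7.png

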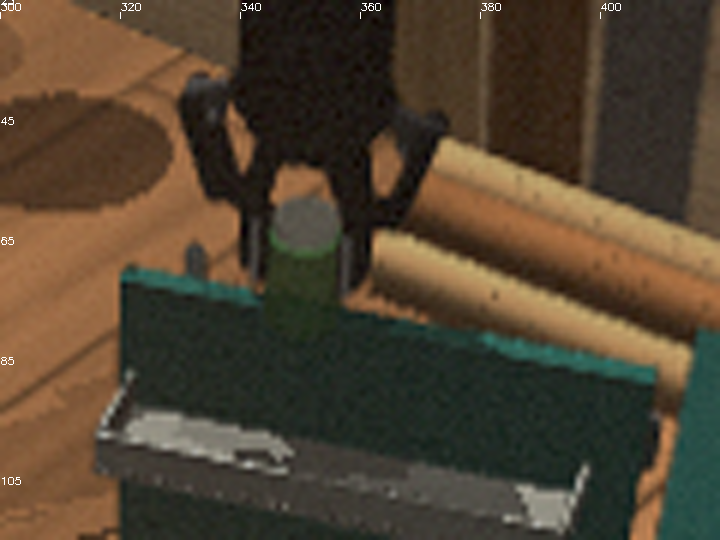

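```bash
python3 -m pendant '[[[10,-14,5],0,46.5],[[20,-28,2],-0.02,46.5],[[22,-30,0],-0.03,46.5],[[22,-30,0],-0.03,46.5],[[22,-30,0],-0.03,46.5],[[22,-31,0],-0.03,46.5],[[22,-31,0],-0.03,46.5],[[22,-31,0],-0.03,46.5],[[22,-31,0],0,46.5],[[22,-31,0],0,46.5]]';python3 -m pendant '[[[20,-28,-5],0,46.5],[[14,-20,-20],0,46.5],[[0,0,-40],0,46.5],[[0,0,-40],0,46.5],[[0,0,-40],0,46.5],[[0,0,-30],0,46.5],[[0,0,0],0,46.5],[[0,0,0],0,46.5]]'; python3 - <<'E'
from h import *
st()
crop("scene",280,150,120,110,6,"s8.png")
E
```

```text
clock: 12.75
tcp_pos: [0.5727, -0.0106, 0.2797]
eef_rot: [0.767, -0.642, -0.0, 0.0]
contact_force: [1.0, 0.1, -0.5]
width: 0.462
clock: 13.42
tcp_pos: [0.6052, -0.0571, 0.1039]
eef_rot: [0.767, -0.642, -0.001, 0.002]
contact_force: [1.0, 0.0, 0.4]
width: 0.464
t13.42 tcp [605.2 -57.1 103.9] yaw_y -2.965 z [-0.004 -0.001 -1.   ] F [1.  0.  0.4] w0.464 q [ 0.23  0.38 -0.31  0.   -0.89 -0.05]
```

View pics/s8.png

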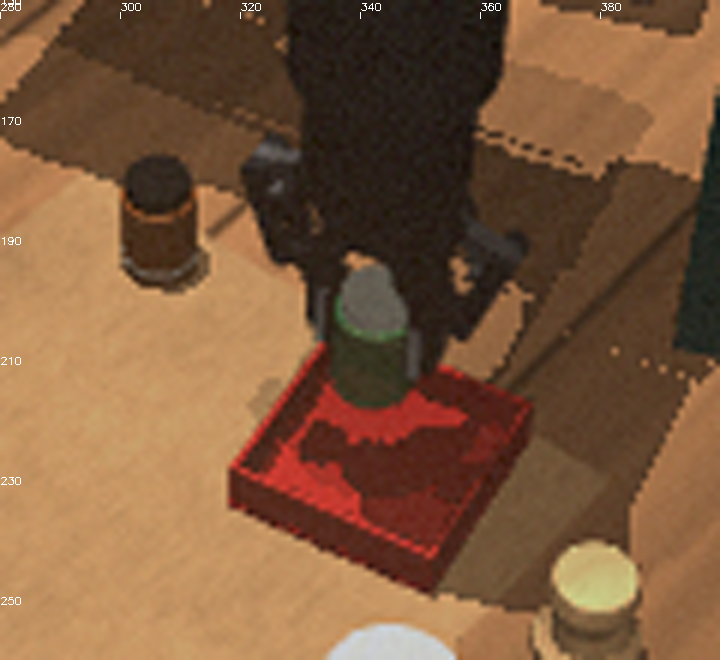

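```bash
python3 -m pendant '[[[1,0,-20],0,46.5],[[1,0,-20],0,46.5],[[0,0,-12],0,46.5],[[0,0,-6],0,46.5],[[0,0,-3],0,46.5],[[0,0,0],0,46.5],[[0,0,0],0,46.5]]'; python3 - <<'E'
from h import *
st()
E
```

```text
clock: 14.05
tcp_pos: [0.6094, -0.0565, 0.046]
eef_rot: [0.767, -0.642, 0.001, -0.001]
contact_force: [0.1, 0.0, -0.0]
width: 0.464
t14.05 tcp [609.4 -56.5  46. ] yaw_y -2.964 z [ 0.002  0.    -1.   ] F [ 0.1  0.  -0. ] w0.464 q [ 0.23  0.45 -0.36  0.   -0.76 -0.05]
```

```bash
python3 -m pendant '[[[0,0,-3],0,46.5],[[0,0,-2],0,46.5],[[0,0,-1],0,46.5],[[0,0,-1],0,46.5],[[0,0,0],0,46.5],[[0,0,0],0,46.5]]'; python3 - <<'E'
from h import *
st()
E
```

```text
clock: 14.55
tcp_pos: [0.6084, -0.0567, 0.0376]
eef_rot: [0.767, -0.642, 0.0, -0.0]
contact_force: [-1.5, 0.4, 2.8]
width: 0.469
t14.55 tcp [608.4 -56.7  37.6] yaw_y -2.964 z [ 0. -0. -1.] F [-1.5  0.4  2.8] w0.469 q [ 0.23  0.46 -0.37  0.   -0.74 -0.05]
```

```bash
python3 -m pendant '[[[0,0,0],0,50],[[0,0,0],0,56],[[0,0,0],0,60],[[0,0,0],0,60],[[0,0,15],0,62],[[0,0,30],0,62],[[0,0,30],0,62],[[-10,3,10],0,62],[[-30,8,0],0,62],[[-35,9,0],0,62]]'; python3 -m pendant '[[[-40,10,0],0,62],[[-36,8,0],0,62],[[-16,4,0],0,62],[[-8,2,0],0,62],[[0,0,0],0,62],[[0,0,0],0,62]]';python3 - <<'E'
from h import *
st()
crop("scene",260,140,130,110,6,"s9.png")
E
```

```text
clock: 15.38
tcp_pos: [0.5342, -0.0365, 0.1229]
eef_rot: [0.767, -0.642, 0.001, -0.001]
contact_force: [-0.7, 1.7, -0.3]
width: 0.624
clock: 15.88
tcp_pos: [0.4343, -0.0123, 0.1229]
eef_rot: [0.767, -0.641, 0.001, -0.001]
contact_force: [0.4, 0.3, 0.2]
width: 0.621
t15.88 tcp [434.3 -12.3 122.9] yaw_y -2.964 z [ 0.002  0.    -1.   ] F [0.4 0.3 0.2] w0.621 q [ 0.43  0.08 -0.67  0.   -0.82 -0.25]
```

View pics/s9.png

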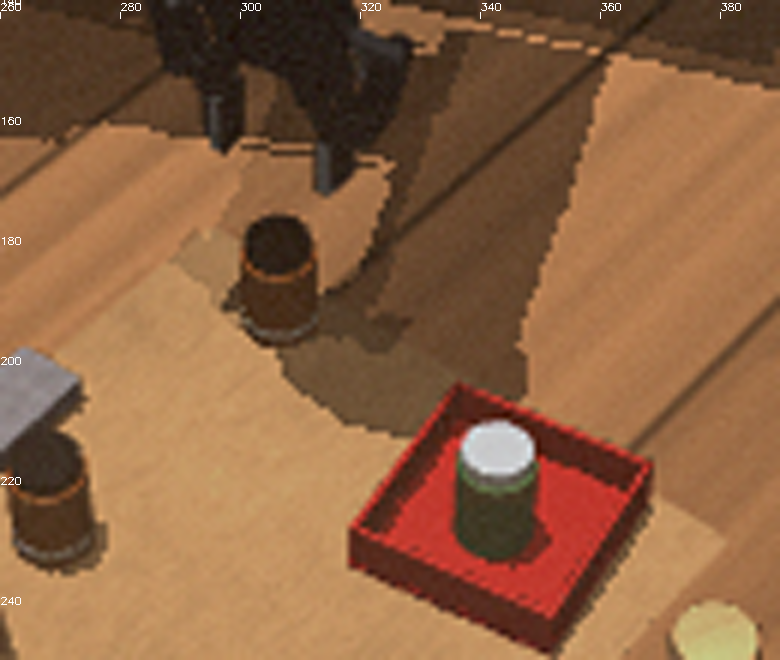

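The green jar stands upright near the tray's centre. Amber jar A is still at scene (306,179), and the fingers are over it.

```bash
python3 -m pendant '[[[0,0,-20],0,62],[[0,0,-25],0,62],[[0,0,-25],0,62],[[0,0,-15],0,62],[[0,0,-5],0,62],[[0,0,0],0,62],[[0,0,0],0,54],[[0,0,0],0,49],[[0,0,0],0,48],[[0,0,0],0,47.5]]'; python3 -m pendant '[[[0,0,0],0,47],[[0,0,0],0,46.5],[[0,0,0],0,46.5],[[0,0,0],0,46.5]]';python3 -m pendant '[[[0,0,5],0,46.5],[[0,0,10],0,46.5],[[0,0,15],0,46.5],[[0,0,0],0,46.5]]'
python3 - <<'E'
from h import *
st()
crop("scene",260,120,130,110,6,"s10.png")
E
```

```text
clock: 16.77
tcp_pos: [0.434, -0.0124, 0.0332]
eef_rot: [0.767, -0.642, 0.0, -0.001]
contact_force: [-0.5, -0.1, -0.5]
width: 0.475
clock: 17.1
tcp_pos: [0.4341, -0.0124, 0.033]
eef_rot: [0.767, -0.642, 0.0, -0.001]
contact_force: [0.1, 0.2, 6.8]
width: 0.47
clock: 17.43
tcp_pos: [0.4343, -0.0123, 0.0644]
eef_rot: [0.767, -0.642, 0.001, -0.001]
contact_force: [-0.8, 0.8, -0.8]
width: 0.467
t17.43 tcp [434.3 -12.3  64.4] yaw_y -2.964 z [ 0.003  0.001 -1.   ] F [-0.8  0.8 -0.8] w0.467 q [ 0.43  0.18 -0.74  0.   -0.65 -0.25]
```

View pics/s10.png

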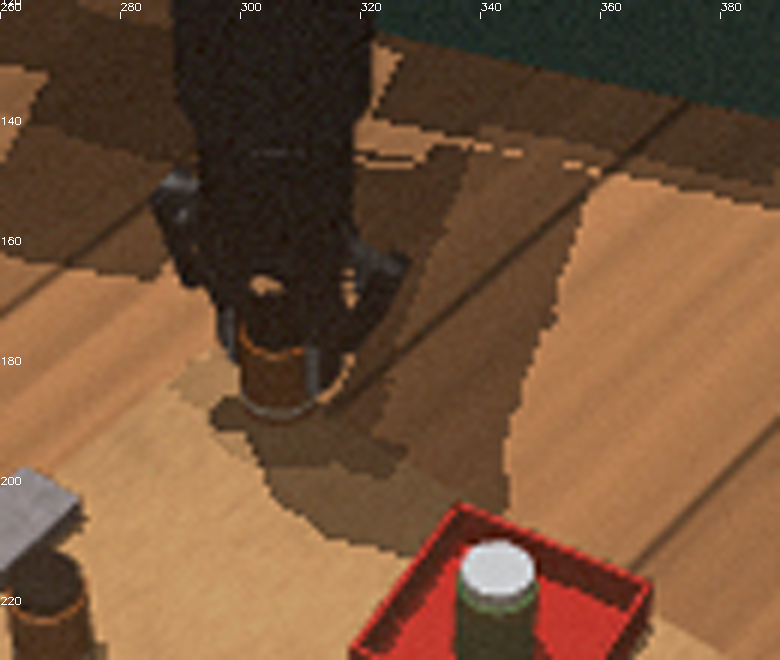

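```bash
python3 -m pendant '[[[0,0,20],0,46.5],[[0,5,35],0.02,46.5],[[2,15,35],0.03,46.5],[[4,25,35],0.03,46.5],[[5,35,30],0.03,46.5],[[5,38,11],0.03,46.5],[[5,38,0],0.03,46.5],[[5,38,0],0.02,46.5],[[5,38,0],0,46.5],[[5,38,0],0,46.5]]'; python3 -m pendant '[[[3,30,0],0,46.5],[[2,20,0],0,46.5],[[0,10,0],0,46.5],[[0,0,0],0,46.5],[[0,0,0],0,46.5]]';python3 - <<'E'
from h import *
st()
crop("scene",300,20,130,110,6,"s11.png")
crop("top",160,190,120,120,5,"t11.png")
E
```

```text
clock: 18.32
tcp_pos: [0.468, 0.2546, 0.2234]
eef_rot: [0.824, -0.566, -0.0, 0.0]
contact_force: [0.7, -0.2, -0.5]
width: 0.463
clock: 18.73
tcp_pos: [0.4731, 0.3125, 0.223]
eef_rot: [0.824, -0.566, -0.0, 0.001]
contact_force: [-0.6, -0.6, -0.7]
width: 0.464
t18.73 tcp [473.1 312.5 223. ] yaw_y -2.774 z [-0.001 -0.001 -1.   ] F [-0.6 -0.6 -0.7] w0.464 q [ 0.93  0.2  -0.26 -0.   -1.11 -0.56]
```

View pics/s11.png

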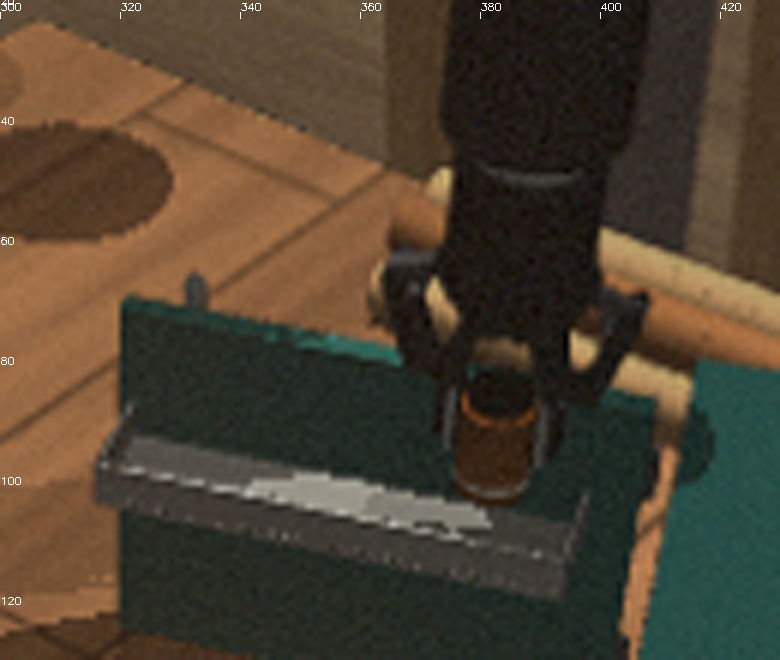

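View pics/t11.png

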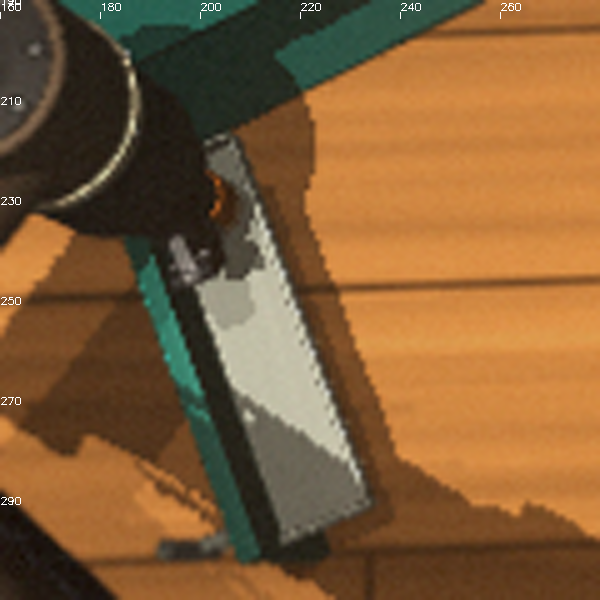

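```bash
python3 -m pendant '[[[0,1,-8],0,46.5],[[0,1,-8],0,46.5],[[0,1,-8],0,46.5],[[0,0,-6],0,46.5],[[0,0,-3],0,46.5],[[0,0,0],0,46.5],[[0,0,0],0,46.5]]';python3 - <<'E'
from h import *
st()
E
```

```text
clock: 19.42
tcp_pos: [0.4737, 0.3158, 0.1908]
eef_rot: [0.824, -0.566, 0.0, 0.0]
contact_force: [-0.8, 0.4, -0.9]
width: 0.468
t19.42 tcp [473.7 315.8 190.8] yaw_y -2.775 z [-0. -0. -1.] F [-0.8  0.4 -0.9] w0.468 q [ 0.93  0.23 -0.3   0.   -1.04 -0.56]
```

```bash
python3 -m pendant '[[[0,0,-3],0,46.5],[[0,0,-2],0,46.5],[[0,0,-1],0,46.5],[[0,0,-1],0,46.5],[[0,0,0],0,46.5],[[0,0,0],0,46.5]]';python3 - <<'E'
from h import *
st()
crop("scene",300,20,130,110,6,"s12.png")
E
```

```text
clock: 19.92
tcp_pos: [0.4737, 0.3159, 0.184]
eef_rot: [0.824, -0.566, 0.0, -0.0]
contact_force: [0.4, -0.2, -0.1]
width: 0.468
t19.92 tcp [473.7 315.9 184. ] yaw_y -2.775 z [ 0. -0. -1.] F [ 0.4 -0.2 -0.1] w0.468 q [ 0.93  0.23 -0.31  0.   -1.03 -0.56]
```

View pics/s12.png

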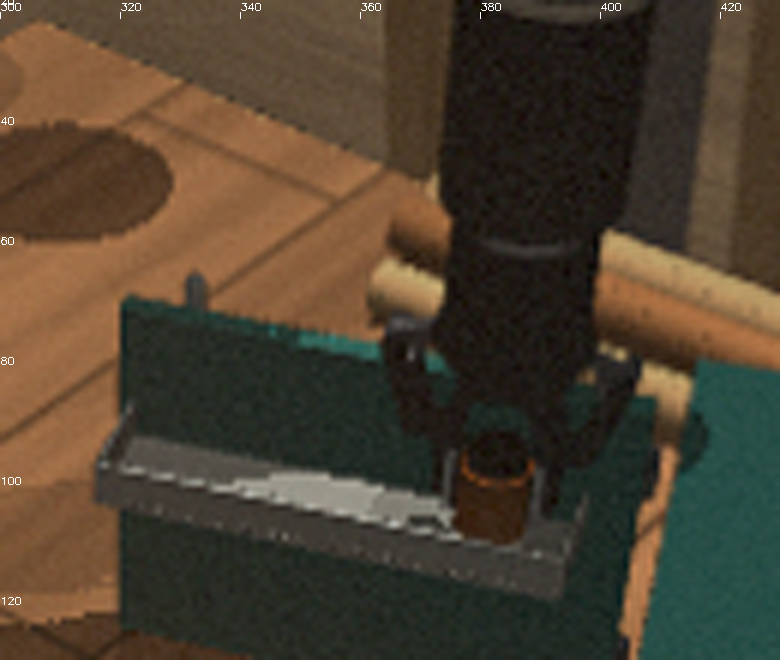

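```bash
python3 -m pendant '[[[0,0,-1],0,46.5],[[0,0,-0.5],0,46.5],[[0,0,0],0,46.5],[[0,0,0],0,46.5]]'; python3 -m pendant '[[[0,0,0],0,48],[[0,0,0],0,50],[[0,0,0],0,53],[[0,0,0],0,55],[[0,0,0],0,55],[[0,0,8],0,55],[[0,0,15],0,55],[[0,0,25],0,55],[[0,-8,25],0,60]]';python3 - <<'E'
from h import *
st()
crop("scene",300,20,130,110,6,"s13.png")
E
```

```text
clock: 20.3
tcp_pos: [0.4738, 0.316, 0.183]
eef_rot: [0.824, -0.566, 0.0, -0.0]
contact_force: [-1.1, -1.6, 4.1]
width: 0.461
clock: 21.05
tcp_pos: [0.4736, 0.3083, 0.2563]
eef_rot: [0.824, -0.566, 0.0, 0.001]
contact_force: [0.7, 0.9, 0.4]
width: 0.601
t21.05 tcp [473.6 308.3 256.3] yaw_y -2.774 z [-0.001 -0.001 -1.   ] F [0.7 0.9 0.4] w0.601 q [ 0.92  0.17 -0.22  0.   -1.18 -0.56]
```

View pics/s13.png

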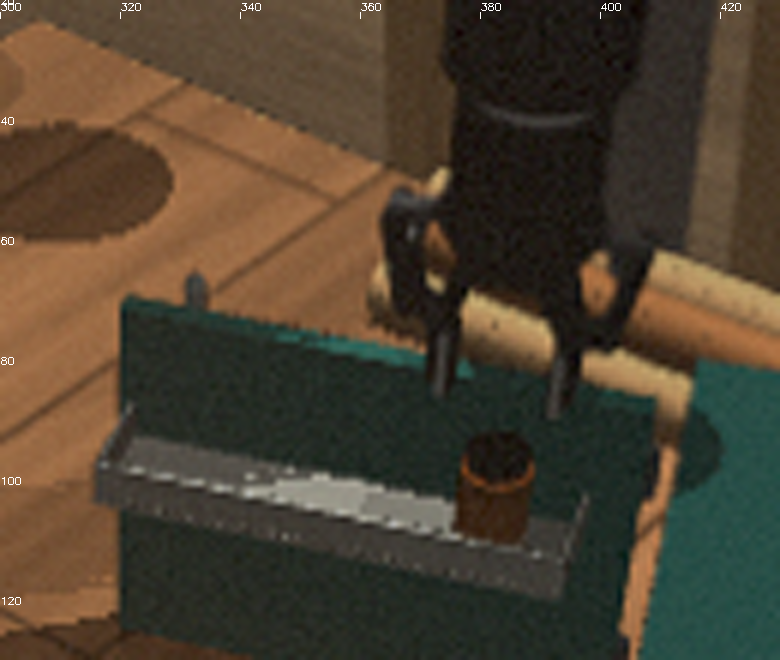

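```bash
python3 - <<'E'
from h import *
a=snap("top");crop("top",285,150,160,120,5,"t14.png",a)
b=snap("scene");crop("scene",210,160,200,140,4,"s14.png",b)
for p in[(370.6,233.5),(371,242),(381,243),(383.5,234)]: print("block",np.round(1000*unp("top",np.array(p)-.4,.03)))
for p in[(335,257.5),(337,268),(365,266),(363.5,255),(391,259)]: print("brush",np.round(1000*unp("top",np.array(p)-.4,.012)))
E
```

```text
block [ 470. -249.   30.]
block [ 440. -248.   30.]
block [ 435. -283.   30.]
block [ 467. -294.   30.]
brush [ 391. -119.   12.]
brush [ 354. -125.   12.]
brush [ 358. -224.   12.]
brush [ 397. -221.   12.]
brush [ 379. -318.   12.]
```

View pics/t14.png

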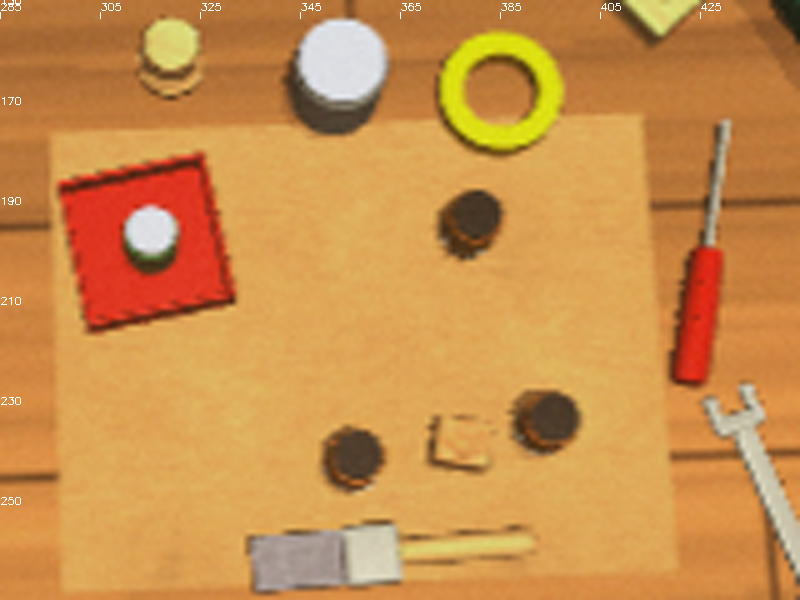

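View pics/s14.png

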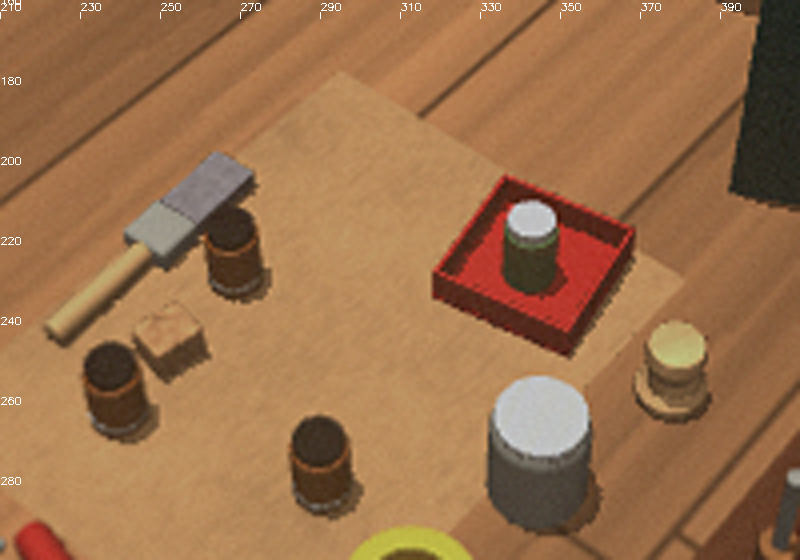

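```bash
python3 -m pendant '[[[0,-20,0],0,62],[[-2,-36,0],0,62],[[-2,-40,-5],0,62],[[-2,-40,-10],0,62],[[-2,-40,-10],0,62],[[-2,-40,-10],0,62],[[-2,-40,-10],0,62],[[-2,-40,-10],0,62],[[-2,-40,-10],0,62],[[-3,-40,-10],0,62]]'; python3 -m pendant '[[[-4,-40,-10],0,62],[[-4,-40,-10],0,62],[[-4,-25,-10],0,62],[[0,-14,-10],0,62],[[0,-6,-15],0,62],[[0,0,-10],0,62],[[0,0,0],0,62],[[0,0,0],0,62]]';python3 - <<'E'
from h import *
st()
crop("scene",210,150,130,110,6,"s15.png")
E
```

```text
clock: 22.03
tcp_pos: [0.4535, -0.0702, 0.1798]
eef_rot: [0.824, -0.566, -0.0, 0.0]
contact_force: [1.9, 0.0, -0.2]
width: 0.624
clock: 22.7
tcp_pos: [0.4416, -0.1933, 0.1149]
eef_rot: [0.824, -0.566, -0.001, 0.001]
contact_force: [-0.0, 0.8, 0.9]
width: 0.615
t22.70 tcp [ 441.6 -193.3  114.9] yaw_y -2.775 z [-0.002  0.    -1.   ] F [-0.   0.8  0.9] w0.615 q [-0.    0.18 -0.58 -0.   -0.82  0.37]
```

View pics/s15.png

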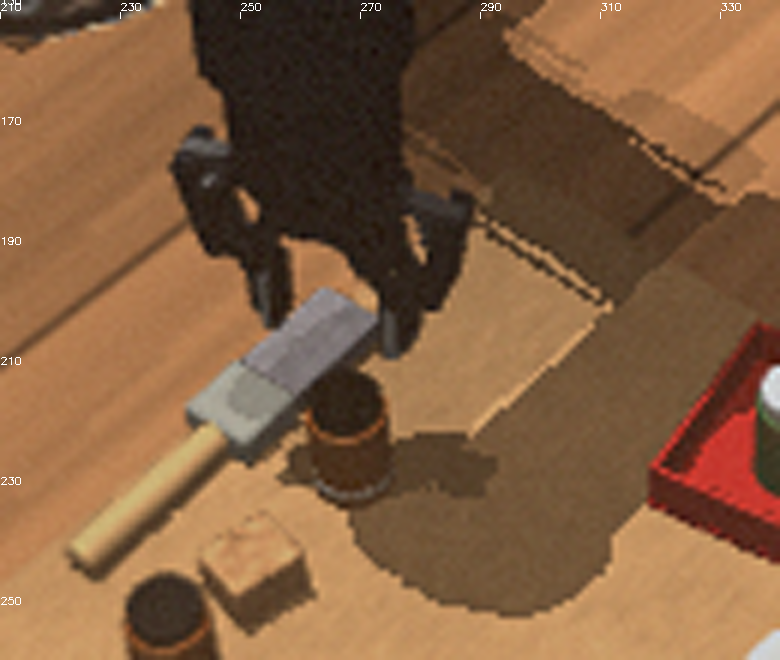

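```bash
python3 -m pendant '[[[1,0,-20],0,62],[[1,0,-25],0,62],[[0,0,-20],0,62],[[0,0,-12],0,62],[[0,0,-5],0,62],[[0,0,0],0,62],[[0,0,0],0,54],[[0,0,0],0,49],[[0,0,0],0,48],[[0,0,0],0,47.5]]'; python3 -m pendant '[[[0,0,0],0,47],[[0,0,0],0,46.5],[[0,0,0],0,46.5],[[0,0,0],0,46.5]]';python3 -m pendant '[[[0,0,5],0,46.5],[[0,0,10],0,46.5],[[0,0,15],0,46.5],[[0,0,0],0,46.5]]'
python3 - <<'E'
from h import *
st()
crop("scene",210,150,130,110,6,"s16.png")
E
```

```text
clock: 23.58
tcp_pos: [0.445, -0.1931, 0.0344]
eef_rot: [0.824, -0.566, 0.001, -0.0]
contact_force: [-0.3, 0.4, 0.8]
width: 0.476
clock: 23.92
tcp_pos: [0.4449, -0.1932, 0.0341]
eef_rot: [0.824, -0.566, 0.0, -0.0]
contact_force: [-2.2, 1.9, 6.2]
width: 0.472
clock: 24.25
tcp_pos: [0.4462, -0.1933, 0.0658]
eef_rot: [0.824, -0.566, 0.002, -0.001]
contact_force: [0.4, -0.4, -0.7]
width: 0.464
t24.25 tcp [ 446.2 -193.3   65.8] yaw_y -2.774 z [ 0.004 -0.    -1.   ] F [ 0.4 -0.4 -0.7] w0.464 q [-0.    0.25 -0.63  0.   -0.69  0.37]
```

View pics/s16.png

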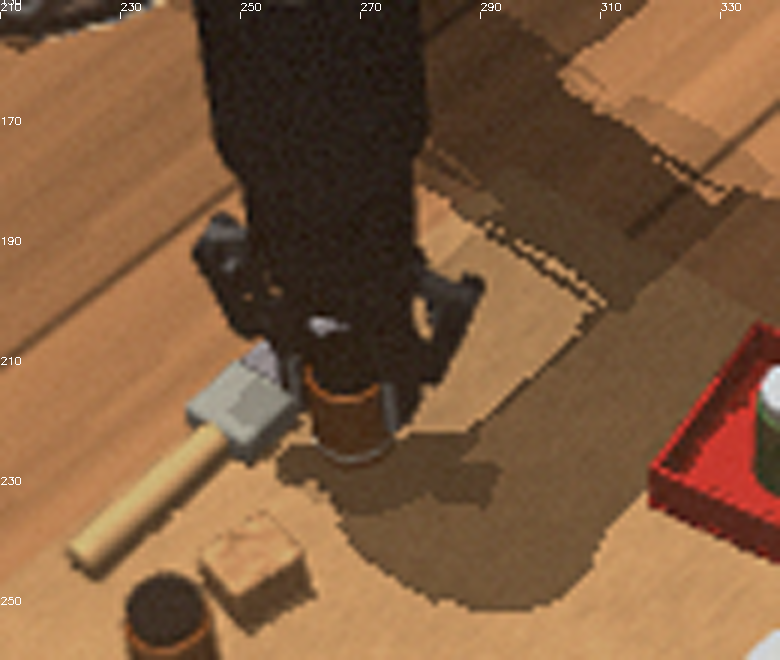

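```bash
python3 -m pendant '[[[0,5,20],0,46.5],[[0,20,25],0,46.5],[[0,35,22],0,46.5],[[0,38,15],0,46.5],[[0,40,10],0,46.5],[[0,40,10],0,46.5],[[0,40,10],0,46.5],[[-2,40,10],0,46.5],[[-3,40,10],0,46.5],[[-3,40,10],0,46.5]]'; python3 -m pendant '[[[-3,40,10],0,46.5],[[-4,38,6],0,46.5],[[-4,32,0],0,46.5],[[-4,20,0],0,46.5],[[-3,10,0],0,46.5],[[-3,6,0],0,46.5],[[0,0,0],0,46.5],[[0,0,0],0,46.5]]';python3 - <<'E'
from h import *
st()
crop("scene",300,20,130,110,6,"s17.png")
E
```

```text
clock: 25.13
tcp_pos: [0.4357, 0.1468, 0.2056]
eef_rot: [0.824, -0.566, -0.0, -0.0]
contact_force: [1.5, 0.2, -1.1]
width: 0.462
clock: 25.8
tcp_pos: [0.4154, 0.2901, 0.2211]
eef_rot: [0.824, -0.566, -0.0, 0.0]
contact_force: [-0.3, -0.5, -1.4]
width: 0.467
t25.80 tcp [415.4 290.1 221.1] yaw_y -2.775 z [-0.001 -0.001 -1.   ] F [-0.3 -0.5 -1.4] w0.467 q [ 1.    0.1  -0.39 -0.   -1.08 -0.63]
```

View pics/s17.png

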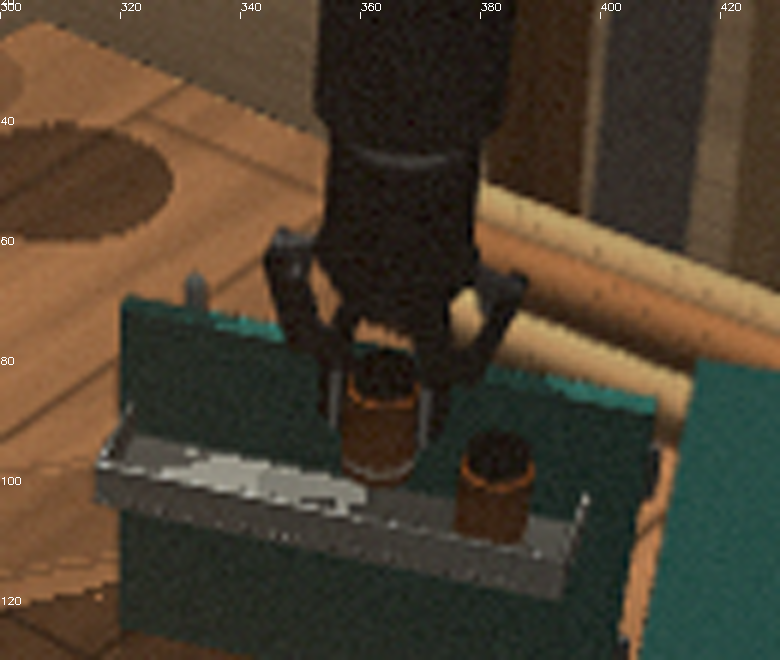

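```bash
python3 -m pendant '[[[0,1,-8],0,46.5],[[0,1,-8],0,46.5],[[0,1,-8],0,46.5],[[0,0,-6],0,46.5],[[0,0,-3],0,46.5],[[0,0,0],0,46.5],[[0,0,0],0,46.5]]';python3 -m pendant '[[[0,0,-2],0,46.5],[[0,0,-1],0,46.5],[[0,0,0],0,46.5],[[0,0,0],0,46.5]]';python3 - <<'E'
from h import *
st()
crop("scene",300,20,130,110,6,"s18.png")
E
```

```text
clock: 26.43
tcp_pos: [0.4157, 0.2938, 0.1883]
eef_rot: [0.824, -0.566, 0.0, 0.0]
contact_force: [0.4, 0.7, -0.9]
width: 0.466
clock: 26.77
tcp_pos: [0.4157, 0.2939, 0.1856]
eef_rot: [0.824, -0.566, 0.0, -0.0]
contact_force: [-0.0, -0.0, -1.3]
width: 0.469
t26.77 tcp [415.7 293.9 185.6] yaw_y -2.775 z [ 0.  0. -1.] F [-0.  -0.  -1.3] w0.469 q [ 1.    0.14 -0.43  0.   -1.   -0.63]
```

View pics/s18.png

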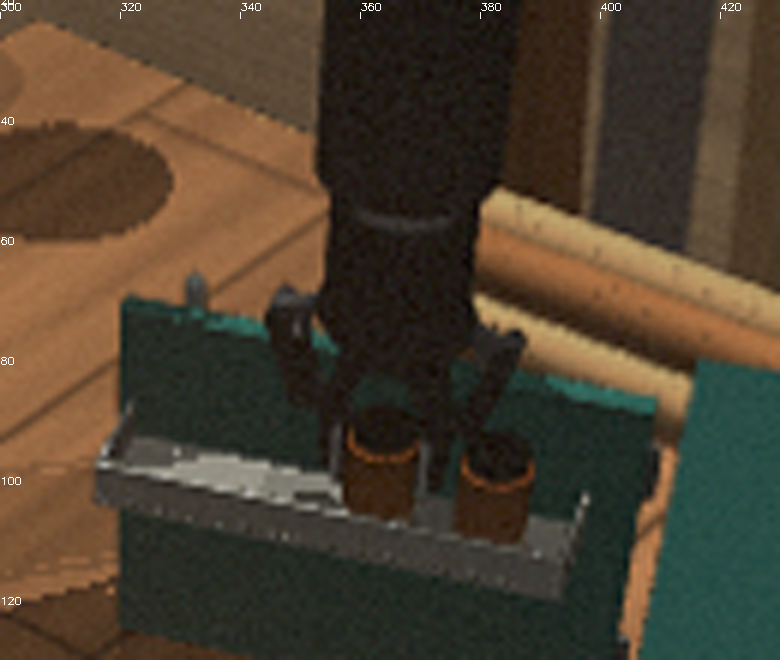

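Clear of the neighbouring jar. I'll lower it the last 2 mm and release.

```bash
python3 -m pendant '[[[0,0,-1],0,46.5],[[0,0,-1],0,46.5],[[0,0,-0.5],0,46.5],[[0,0,0],0,46.5],[[0,0,0],0,46.5]]';python3 -m pendant '[[[0,0,0],0,48],[[0,0,0],0,50],[[0,0,0],0,52],[[0,0,0],0,53],[[0,0,0],0,53],[[0,0,8],0,53],[[0,0,15],0,53],[[0,0,25],0,53],[[0,-8,25],0,60]]';python3 - <<'E'
from h import *
st()
crop("scene",200,20,200,150,4,"s19.png")
crop("top",285,150,160,120,5,"t19.png")
E
```

```text
clock: 27.23
tcp_pos: [0.4158, 0.294, 0.1838]
eef_rot: [0.824, -0.566, 0.0, -0.0]
contact_force: [-2.5, -1.5, 5.1]
width: 0.468
clock: 27.98
tcp_pos: [0.4156, 0.2862, 0.2569]
eef_rot: [0.824, -0.566, 0.0, 0.001]
contact_force: [0.1, 0.0, 0.3]
width: 0.598
t27.98 tcp [415.6 286.2 256.9] yaw_y -2.774 z [-0.001 -0.001 -1.   ] F [0.1 0.  0.3] w0.598 q [ 0.99  0.07 -0.34  0.   -1.17 -0.63]
```

View pics/s19.png

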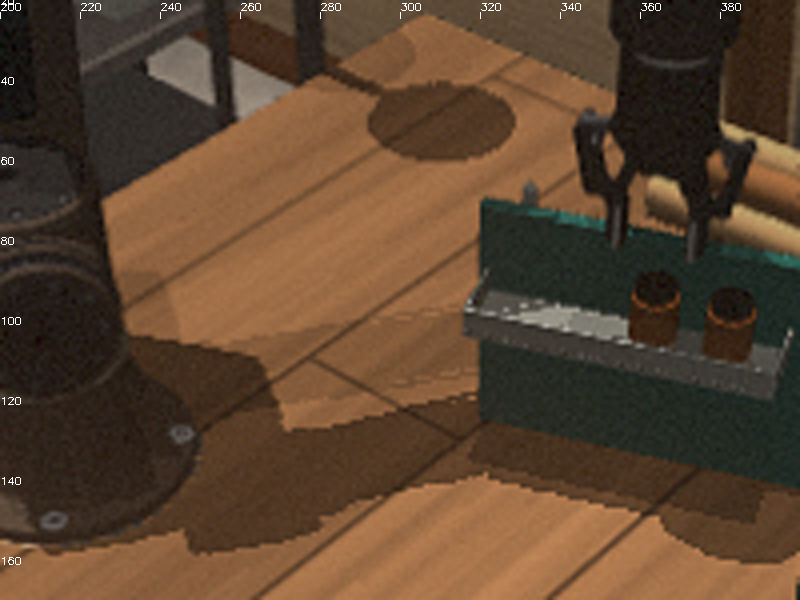

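View pics/t19.png

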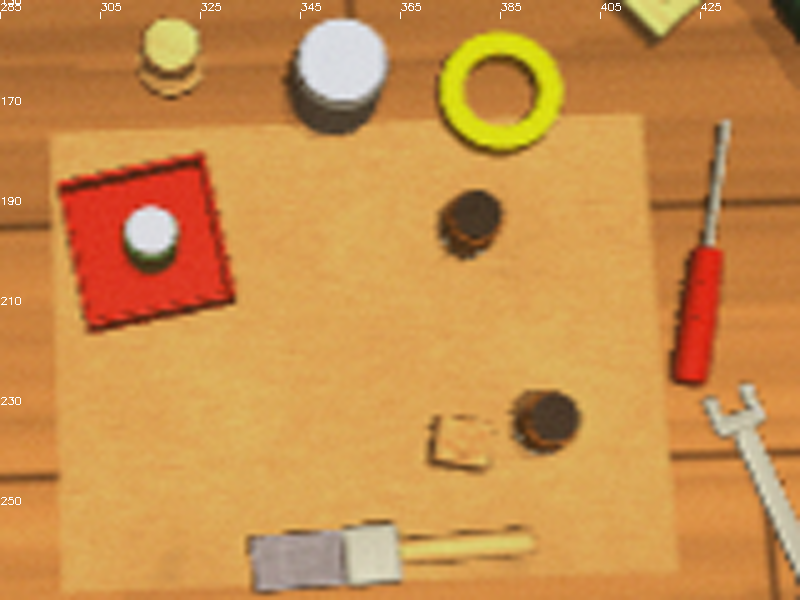

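```bash
python3 -m pendant '[[[1,-20,0],0,62],[[2,-36,0],0,62],[[3,-40,0],0,62],[[3,-40,0],0,62],[[3,-40,-5],0,62],[[3,-40,-8],0,62],[[3,-40,-8],0,62],[[3,-40,-8],0,62],[[3,-40,-8],0,62],[[3,-40,-8],0,62]]'; python3 -m pendant '[[[3,-40,-8],0,62],[[3,-40,-8],0,62],[[3,-40,-8],0,62],[[3,-40,-8],0,62],[[3,-36,-8],0,62],[[3,-28,-10],0,62],[[3,-16,-20],0,62],[[0,0,-20],0,62],[[0,0,0],0,62],[[0,0,0],0,62]]';python3 - <<'E'
from h import *
st()
crop("scene",190,170,130,110,6,"s20.png")
E
```

```text
clock: 28.92
tcp_pos: [0.4424, -0.092, 0.2113]
eef_rot: [0.824, -0.566, 0.0, -0.0]
contact_force: [1.6, 0.2, 0.3]
width: 0.619
clock: 29.75
tcp_pos: [0.4628, -0.3301, 0.1203]
eef_rot: [0.824, -0.566, -0.001, 0.0]
contact_force: [0.5, -0.2, 0.9]
width: 0.618
t29.75 tcp [ 462.8 -330.1  120.3] yaw_y -2.775 z [-0.003  0.001 -1.   ] F [ 0.5 -0.2  0.9] w0.618 q [-0.28  0.3  -0.39  0.   -0.89  0.64]
```

View pics/s20.png

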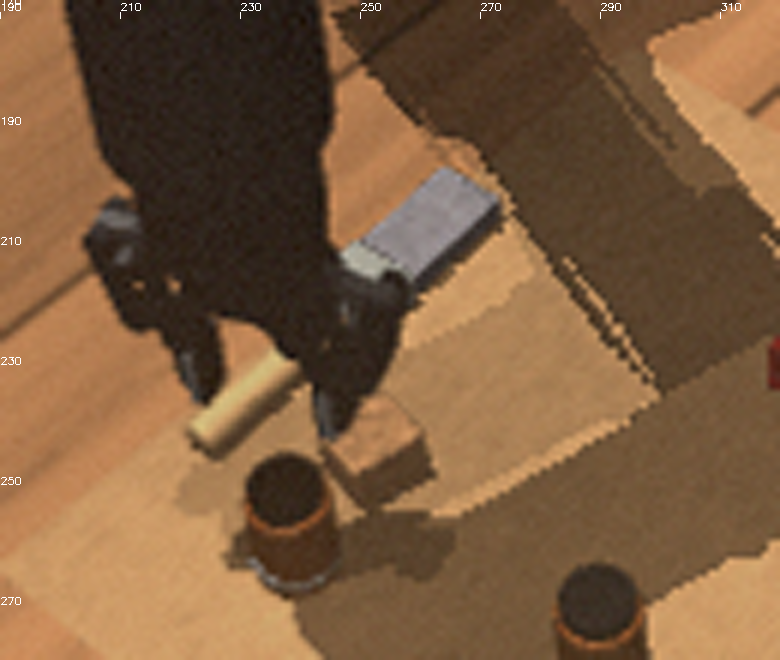

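```bash
python3 -m pendant '[[[0,0,-10],-0.1,62],[[1,-1,-20],-0.1,62],[[0,0,-25],0,62],[[0,0,-20],0,62],[[0,0,-8],0,62],[[0,0,-3],0,62],[[0,0,0],0,56],[[0,0,0],0,51],[[0,0,0],0,48],[[0,0,0],0,47.5]]'; python3 -m pendant '[[[0,0,0],0,47],[[0,0,0],0,46.5],[[0,0,0],0,46.5],[[0,0,0],0,46.5]]';python3 -m pendant '[[[0,0,5],0,46.5],[[0,0,10],0,46.5],[[0,0,15],0,46.5],[[0,0,0],0,46.5]]'
python3 - <<'E'
from h import *
st()
crop("scene",190,170,130,110,6,"s21.png")
E
```

```text
clock: 30.63
tcp_pos: [0.4654, -0.3313, 0.0363]
eef_rot: [0.764, -0.646, 0.001, -0.0]
contact_force: [-0.9, -0.1, 0.4]
width: 0.472
clock: 30.97
tcp_pos: [0.4652, -0.3313, 0.0359]
eef_rot: [0.764, -0.646, 0.001, -0.0]
contact_force: [0.1, 1.8, 6.6]
width: 0.47
clock: 31.3
tcp_pos: [0.4661, -0.3318, 0.068]
eef_rot: [0.764, -0.645, 0.002, -0.0]
contact_force: [0.5, -0.3, 0.3]
width: 0.464
t31.30 tcp [ 466.1 -331.8   68. ] yaw_y -2.974 z [ 0.003 -0.002 -1.   ] F [ 0.5 -0.3  0.3] w0.464 q [-0.28  0.37 -0.44  0.   -0.76  0.44]
```

View pics/s21.png

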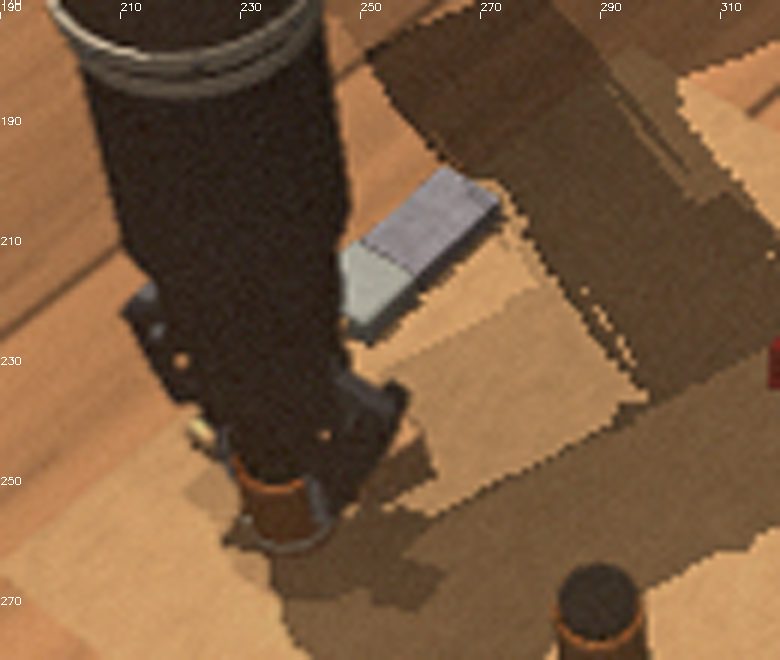

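```bash
python3 -m pendant '[[[0,5,25],0,46.5],[[0,20,30],0.03,46.5],[[0,35,20],0.03,46.5],[[0,38,12],0.03,46.5],[[0,40,10],0.03,46.5],[[0,40,10],0.03,46.5],[[0,40,10],0.03,46.5],[[0,40,10],0.02,46.5],[[0,40,10],0,46.5],[[-3,40,10],0,46.5]]'; python3 -m pendant '[[[-6,40,10],0,46.5],[[-10,39,0],0,46.5],[[-12,39,0],0,46.5],[[-14,37,0],0,46.5],[[-14,36,0],0,46.5],[[-14,32,0],0,46.5],[[-14,22,0],0,46.5],[[-14,12,0],0,46.5],[[-6,5,0],0,46.5],[[0,0,0],0,46.5]]';python3 - <<'E'
from h import *
st()
E
```

```text
clock: 32.18
tcp_pos: [0.4612, 0.0087, 0.2125]
eef_rot: [0.824, -0.566, 0.0, -0.0]
contact_force: [1.4, -0.1, -0.7]
width: 0.464
clock: 33.02
tcp_pos: [0.3565, 0.2695, 0.2218]
eef_rot: [0.825, -0.565, -0.0, 0.0]
contact_force: [0.8, -0.6, -1.0]
width: 0.467
t33.02 tcp [356.5 269.5 221.8] yaw_y -2.772 z [-0. -0. -1.] F [ 0.8 -0.6 -1. ] w0.467 q [ 1.09 -0.01 -0.5  -0.   -1.08 -0.72]
```

```bash
python3 -m pendant '[[[1,1,-8],0,46.5],[[0,1,-8],0,46.5],[[0,0,-8],0,46.5],[[0,0,-5],0,46.5],[[0,0,-3],0,46.5],[[0,0,0],0,46.5],[[0,0,0],0,46.5]]';python3 - <<'E'
from h import *
st()
crop("scene",300,20,130,110,6,"s22.png")
E
```

```text
clock: 33.6
tcp_pos: [0.3589, 0.2706, 0.1898]
eef_rot: [0.824, -0.566, 0.0, 0.0]
contact_force: [-0.9, -0.1, -0.6]
width: 0.466
t33.60 tcp [358.9 270.6 189.8] yaw_y -2.775 z [-0.    -0.001 -1.   ] F [-0.9 -0.1 -0.6] w0.466 q [ 1.09  0.03 -0.54  0.   -1.   -0.72]
```

View pics/s22.png

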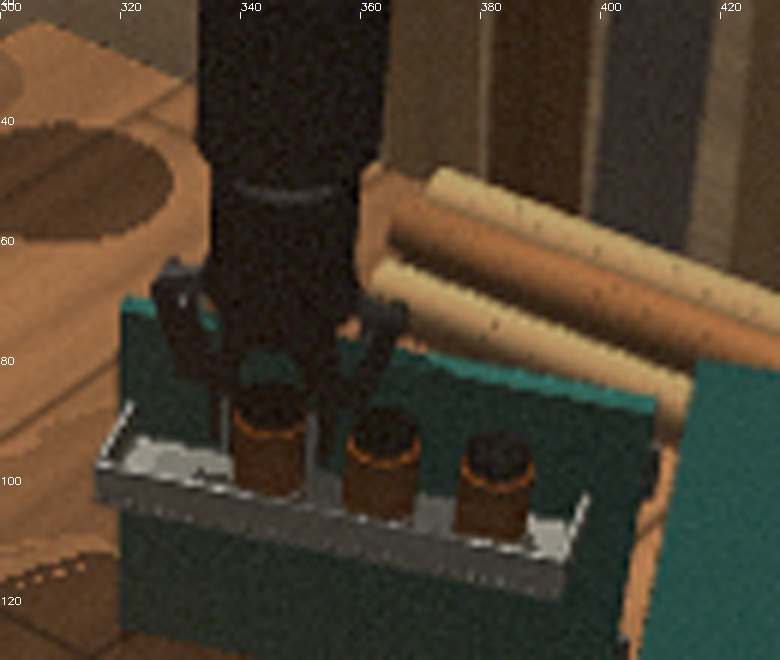

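```bash
python3 -m pendant '[[[0,0,-2],0,46.5],[[0,0,-1],0,46.5],[[0,0,-1],0,46.5],[[0,0,-0.5],0,46.5],[[0,0,0],0,46.5],[[0,0,0],0,46.5]]';python3 -c "
from h import *
st()"
```

```text
clock: 34.15
tcp_pos: [0.3586, 0.271, 0.1857]
eef_rot: [0.824, -0.566, 0.0, -0.0]
contact_force: [-1.0, -0.3, 3.1]
width: 0.466
t34.15 tcp [358.6 271.  185.7] yaw_y -2.774 z [ 0.  0. -1.] F [-1.  -0.3  3.1] w0.466 q [ 1.09  0.03 -0.55  0.   -0.99 -0.72]
```

```bash
python3 -m pendant '[[[0,0,0],0,48],[[0,0,0],0,50],[[0,0,0],0,52],[[0,0,0],0,53],[[0,0,0],0,53],[[0,0,8],0,53],[[0,0,15],0,53],[[0,0,25],0,53],[[0,-8,25],0,60]]';python3 - <<'E'
from h import *
st()
crop("scene",200,60,200,150,4,"s23.png")
crop("top",285,150,160,120,5,"t23.png")
print(unp("top",(384.6,167.6),.024))
E
```

```text
clock: 34.9
tcp_pos: [0.3586, 0.2632, 0.2595]
eef_rot: [0.824, -0.566, 0.0, 0.001]
contact_force: [1.5, 1.0, 0.7]
width: 0.597
t34.90 tcp [358.6 263.2 259.5] yaw_y -2.774 z [-0.    -0.001 -1.   ] F [1.5 1.  0.7] w0.597 q [ 1.08 -0.04 -0.44  0.   -1.17 -0.71]
[ 0.71216039 -0.31632947  0.024     ]
```

View pics/s23.png

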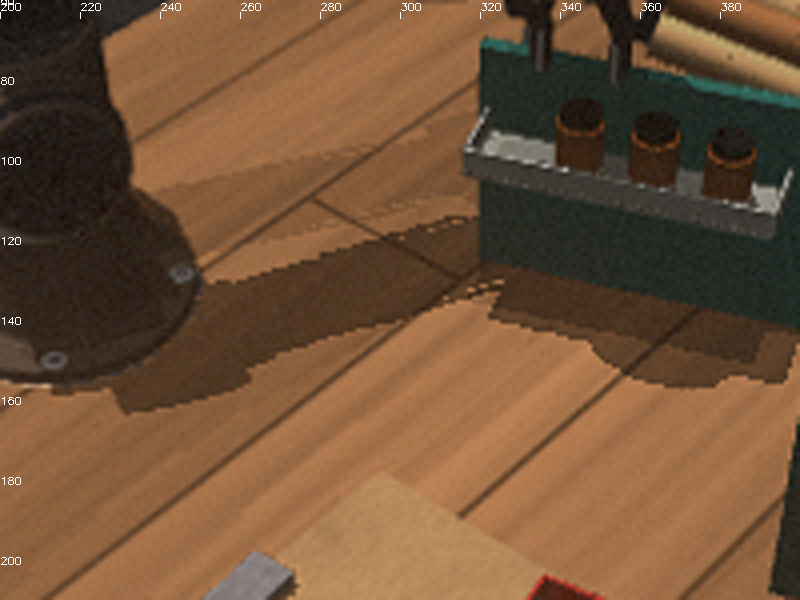

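View pics/t23.png

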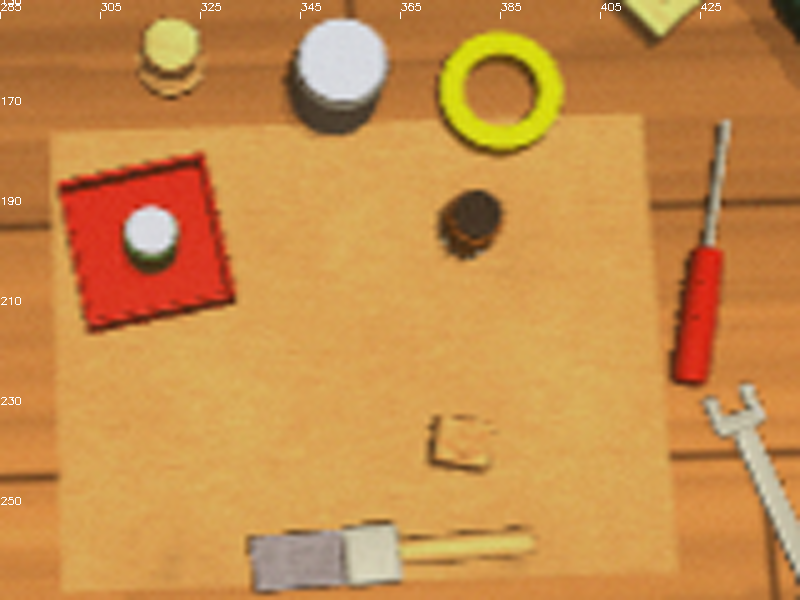

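```bash
python3 -m pendant '[[[6,-18,0],0,62],[[14,-30,0],0,62],[[17,-36,0],0,62],[[17,-36,0],0,62],[[17,-36,-5],0,62],[[17,-36,-5],0,62],[[17,-36,-5],0,62],[[17,-36,-5],0,62],[[17,-36,-5],0,62],[[17,-36,-5],0,62]]'; python3 -m pendant '[[[17,-36,-8],0,62],[[17,-36,-8],0,62],[[17,-36,-10],0,62],[[17,-36,-15],0,62],[[16,-34,-15],0,62],[[14,-25,-20],0,62],[[8,-8,-20],0,62],[[2,-2,-18],0,62],[[0,0,0],0,62],[[0,0,0],0,62]]';python3 - <<'E'
from h import *
st()
crop("scene",230,190,130,110,6,"s24.png")
E
```

```text
clock: 35.83
tcp_pos: [0.5152, -0.0752, 0.2286]
eef_rot: [0.824, -0.566, 0.0, -0.0]
contact_force: [1.1, 1.4, -0.2]
width: 0.623
clock: 36.67
tcp_pos: [0.6215, -0.2855, 0.1137]
eef_rot: [0.824, -0.566, -0.001, 0.001]
contact_force: [0.7, -0.3, 1.0]
width: 0.62
t36.67 tcp [ 621.5 -285.5  113.7] yaw_y -2.775 z [-0.003  0.    -1.   ] F [ 0.7 -0.3  1. ] w0.620 q [-0.15  0.47 -0.12  0.   -0.98  0.51]
```

View pics/s24.png

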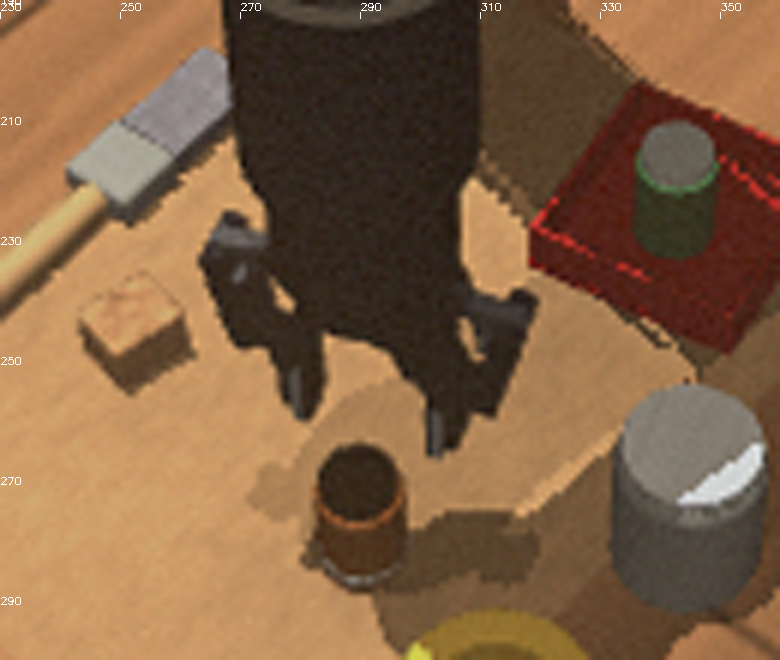

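Shift -9 in x before going down.

```bash
python3 -m pendant '[[[-6,-1,0],0,62],[[-4,0,-15],0,62],[[0,0,-25],0,62],[[0,0,-25],0,62],[[0,0,-10],0,62],[[0,0,-5],0,62],[[0,0,0],0,56],[[0,0,0],0,51],[[0,0,0],0,48],[[0,0,0],0,47.5]]'; python3 -m pendant '[[[0,0,0],0,47],[[0,0,0],0,46.5],[[0,0,0],0,46.5],[[0,0,0],0,46.5]]';python3 -m pendant '[[[0,0,5],0,46.5],[[0,0,10],0,46.5],[[0,0,15],0,46.5],[[0,0,0],0,46.5]]'
python3 - <<'E'
from h import *
st()
crop("scene",230,190,130,110,6,"s25.png")
E
```

```text
clock: 37.55
tcp_pos: [0.613, -0.2866, 0.0364]
eef_rot: [0.824, -0.566, 0.001, -0.0]
contact_force: [0.1, -0.1, 0.3]
width: 0.477
clock: 37.88
tcp_pos: [0.6128, -0.2865, 0.0359]
eef_rot: [0.824, -0.566, 0.001, -0.0]
contact_force: [-0.6, 0.9, 6.0]
width: 0.463
clock: 38.22
tcp_pos: [0.614, -0.2869, 0.0682]
eef_rot: [0.824, -0.566, 0.002, -0.001]
contact_force: [0.6, -0.1, 0.2]
width: 0.464
t38.22 tcp [ 614.  -286.9   68.2] yaw_y -2.774 z [ 0.004 -0.001 -1.   ] F [ 0.6 -0.1  0.2] w0.464 q [-0.15  0.51 -0.19  0.   -0.87  0.52]
```

View pics/s25.png

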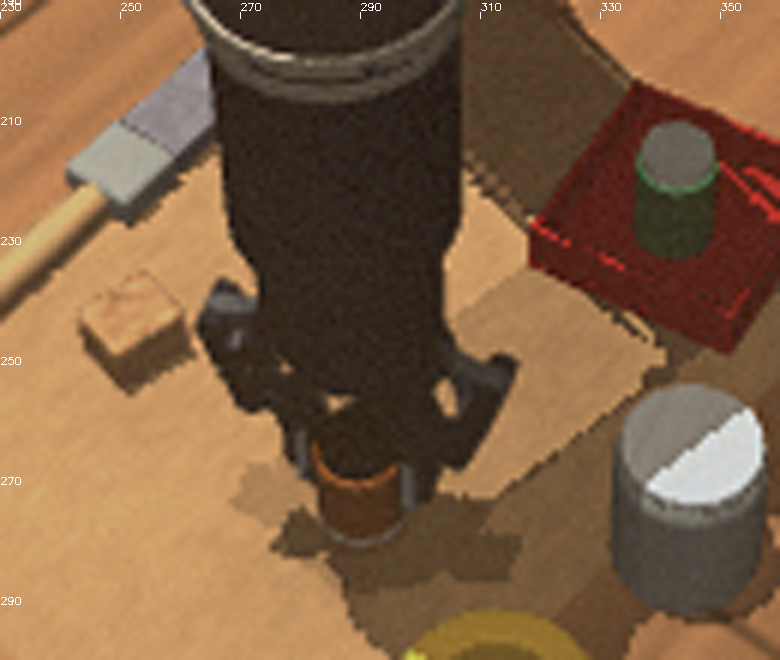

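```bash
python3 -m pendant '[[[0,5,25],0,46.5],[[-8,18,25],0,46.5],[[-14,30,18],0,46.5],[[-17,36,14],0,46.5],[[-17,36,12],0,46.5],[[-17,36,10],0,46.5],[[-17,36,10],0,46.5],[[-17,36,10],0,46.5],[[-17,36,10],0,46.5],[[-17,36,10],0,46.5]]'; python3 -m pendant '[[[-17,36,11],0,46.5],[[-17,36,0],0,46.5],[[-17,36,0],0,46.5],[[-18,32,0],0,46.5],[[-20,26,0],0,46.5],[[-24,22,0],0,46.5],[[-24,20,0],0,46.5],[[-22,16,0],0,46.5],[[-12,8,0],0,46.5],[[0,0,0],0,46.5]]';python3 - <<'E'
from h import *
st()
crop("scene",290,20,130,110,6,"s26.png")
E
```

```text
clock: 39.1
tcp_pos: [0.4701, 0.0195, 0.2088]
eef_rot: [0.824, -0.566, -0.0, -0.0]
contact_force: [0.6, 1.5, -1.1]
width: 0.47
clock: 39.93
tcp_pos: [0.2986, 0.2512, 0.2196]
eef_rot: [0.825, -0.565, -0.0, -0.0]
contact_force: [0.2, 0.0, -1.0]
width: 0.464
t39.93 tcp [298.6 251.2 219.6] yaw_y -2.772 z [-0.     0.001 -1.   ] F [ 0.2  0.  -1. ] w0.464 q [ 1.21 -0.12 -0.6  -0.   -1.08 -0.84]
```

View pics/s26.png

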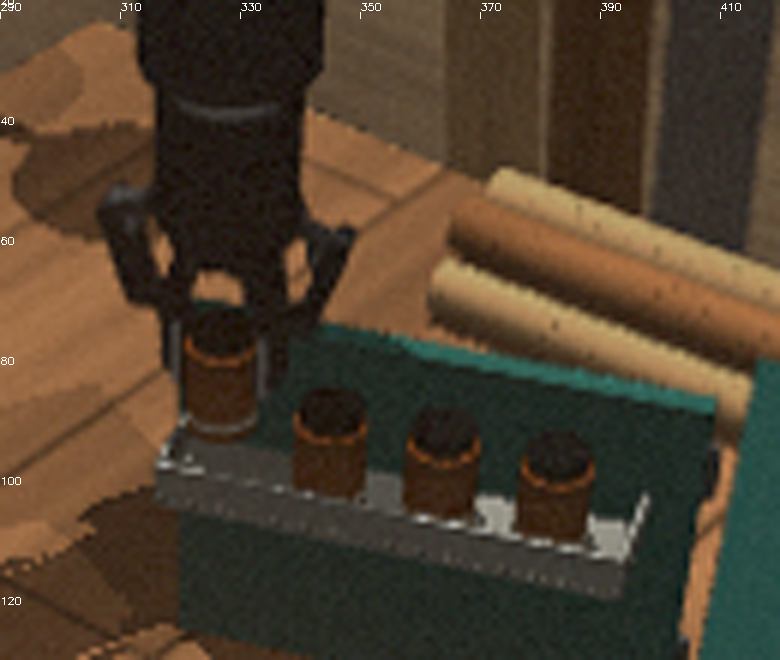

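```bash
python3 -m pendant '[[[2,-1,-7],0,46.5],[[1,-1,-8],0,46.5],[[0,0,-8],0,46.5],[[0,0,-5],0,46.5],[[0,0,-2],0,46.5],[[0,0,0],0,46.5],[[0,0,0],0,46.5]]';python3 - <<'E'
from h import *
st()
crop("scene",290,20,130,110,6,"s27.png")
E
```

```text
clock: 40.57
tcp_pos: [0.3038, 0.248, 0.1895]
eef_rot: [0.824, -0.566, 0.0, 0.0]
contact_force: [0.2, 0.2, -1.3]
width: 0.464
t40.57 tcp [303.8 248.  189.5] yaw_y -2.775 z [-0.    -0.001 -1.   ] F [ 0.2  0.2 -1.3] w0.464 q [ 1.2  -0.08 -0.65  0.   -1.   -0.83]
```

View pics/s27.png

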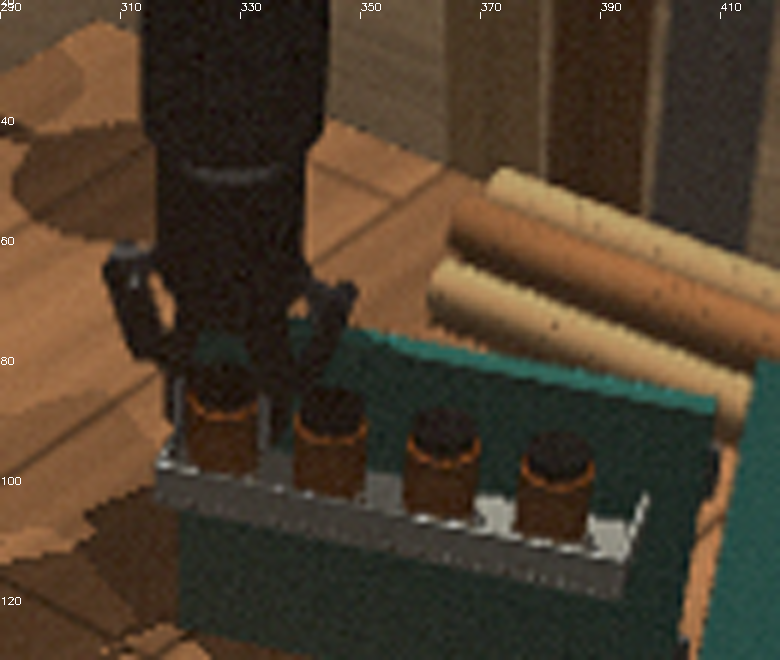

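```bash
python3 -m pendant '[[[-2,0,0],0,46.5],[[0,0,-2],0,46.5],[[0,0,-1],0,46.5],[[0,0,-1],0,46.5],[[0,0,-0.5],0,46.5],[[0,0,0],0,46.5],[[0,0,0],0,46.5]]';python3 -c "
from h import *
st()"
```

```text
clock: 41.2
tcp_pos: [0.3015, 0.2482, 0.1856]
eef_rot: [0.824, -0.566, 0.0, -0.0]
contact_force: [-3.3, -1.6, 5.2]
width: 0.463
t41.20 tcp [301.5 248.2 185.6] yaw_y -2.774 z [ 0.  0. -1.] F [-3.3 -1.6  5.2] w0.463 q [ 1.2  -0.08 -0.66  0.   -0.99 -0.84]
```

```bash
python3 -m pendant '[[[0,0,0],0,48],[[0,0,0],0,50],[[0,0,0],0,51],[[0,0,0],0,52],[[0,0,0],0,52],[[0,0,8],0,52],[[0,0,15],0,52],[[0,0,25],0,52],[[2,-8,30],0,50]]';python3 - <<'E'
from h import *
st()
crop("scene",290,20,130,110,6,"s28.png")
crop("top",160,190,160,120,5,"t28.png")
E
```

```text
clock: 41.95
tcp_pos: [0.3031, 0.24, 0.2636]
eef_rot: [0.824, -0.566, 0.0, 0.001]
contact_force: [0.1, 1.2, 0.5]
width: 0.495
t41.95 tcp [303.1 240.  263.6] yaw_y -2.774 z [-0.001 -0.002 -1.   ] F [0.1 1.2 0.5] w0.495 q [ 1.19 -0.16 -0.53 -0.   -1.2  -0.82]
```

View pics/s28.png

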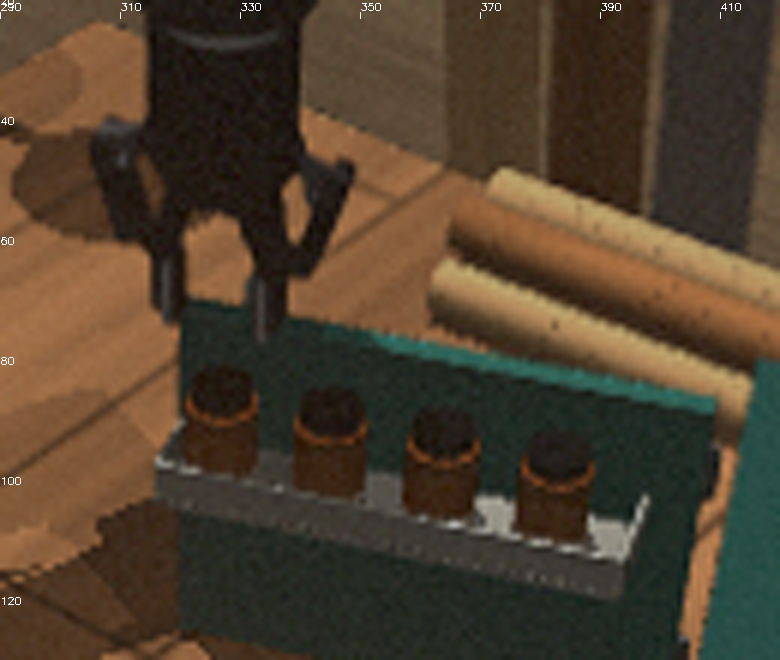

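View pics/t28.png

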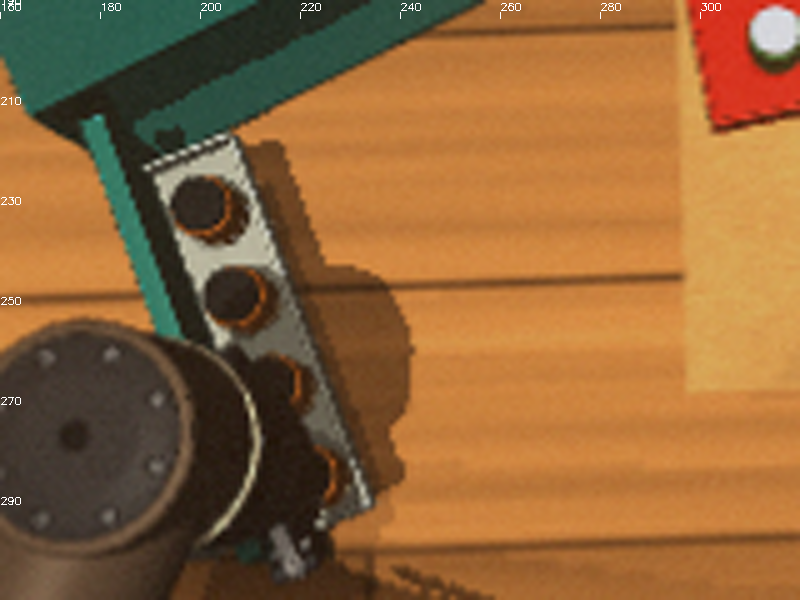

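```bash
python3 -m pendant '[[[0,0,30],0,50],[[-5,10,10],0,50],[[-12,25,0],0,50],[[-12,25,0],0,50],[[-8,15,0],0,50],[[-2,4,0],0,50],[[0,0,0],0,50],[[0,0,0],0,50]]';python3 - <<'E'
from h import *
st()
crop("scene",270,20,130,110,6,"s29.png")
E
```

```text
clock: 42.72
tcp_pos: [0.2644, 0.319, 0.3031]
eef_rot: [0.824, -0.566, 0.0, 0.0]
contact_force: [0.1, -0.5, 1.2]
width: 0.497
t42.72 tcp [264.4 319.  303.1] yaw_y -2.774 z [-0. -0. -1.] F [ 0.1 -0.5  1.2] w0.497 q [ 1.36 -0.13 -0.42  0.   -1.28 -0.99]
```

View pics/s29.png

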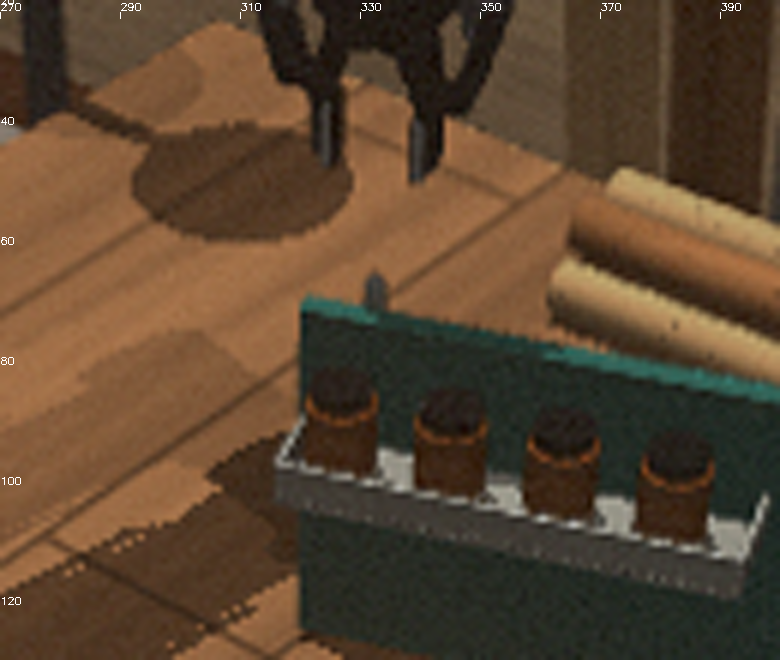

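```bash
python3 -m pendant '[[[0,0,-20],0,50],[[0,0,-25],0,50],[[0,0,-25],0,50],[[0,0,-18],0,50],[[0,0,-8],0,50],[[0,0,-3],0,50],[[0,0,0],0,50],[[0,0,0],0,50]]'; python3 -m pendant '[[[0,0,0],0,35],[[0,0,0],0,22],[[0,0,0],0,17],[[0,0,0],0,15],[[0,0,0],0,13],[[0,0,0],0,10],[[0,0,0],0,5],[[0,0,0],0,5]]';python3 - <<'E'
from h import *
st()
p=sensors.state()["tcp_pos"][:2]*1000;hg=np.array([526.7,384.7]);v=p-hg;a=np.arctan2(v[1],v[0]);print(np.hypot(*v),"to start angle",np.arctan2(128-384.7,613.3-526.7)-a)
n=0;o=np.zeros(2);th=0
st_=[.02,.03]+[.04]*37+[.03]*3+[.02]*3+[.01]*5
for k,s in enumerate(st_):
    th+=s;c,si=np.cos(th),np.sin(th);d=np.array([c*v[0]-si*v[1],si*v[0]+c*v[1]])-v
    e=np.round(d-o).astype(int);o=o+e;print(k,"%.2f"%th,s,e.tolist(),end="; ")
E
```

```text
clock: 43.43
tcp_pos: [0.265, 0.3196, 0.2052]
eef_rot: [0.824, -0.566, -0.0, -0.001]
contact_force: [0.1, 0.5, -0.9]
width: 0.501
clock: 44.1
tcp_pos: [0.2638, 0.3191, 0.2047]
eef_rot: [0.824, -0.566, -0.001, 0.0]
contact_force: [-7.7, -1.8, 7.1]
width: 0.126
t44.10 tcp [263.8 319.1 204.7] yaw_y -2.775 z [-0.001  0.    -1.   ] F [-7.7 -1.8  7.1] w0.126 q [ 1.36 -0.05 -0.59 -0.   -1.04 -0.99]
270.94881715429875 to start angle 1.6516848358492795
0 0.02 0.02 [1, -5]; 1 0.05 0.03 [3, -8]; 2 0.09 0.04 [3, -10]; 3 0.13 0.04 [4, -11]; 4 0.17 0.04 [4, -10]; 5 0.21 0.04 [4, -9]; 6 0.25 0.04 [5, -10]; 7 0.29 0.04 [6, -9]; 8 0.33 0.04 [5, -10]; 9 0.37 0.04 [7, -9]; 10 0.41 0.04 [6, -8]; 11 0.45 0.04 [7, -9]; 12 0.49 0.04 [7, -8]; 13 0.53 0.04 [7, -8]; 14 0.57 0.04 [8, -7]; 15 0.61 0.04 [8, -8]; 16 0.65 0.04 [8, -7]; 17 0.69 0.04 [9, -6]; 18 0.73 0.04 [9, -7]; 19 0.77 0.04 [9, -6]; 20 0.81 0.04 [9, -5]; 21 0.85 0.04 [10, -5]; 22 0.89 0.04 [9, -5]; 23 0.93 0.04 [10, -4]; 24 0.97 0.04 [10, -4]; 25 1.01 0.04 [11, -4]; 26 1.05 0.04 [10, -3]; 27 1.09 0.04 [10, -3]; 28 1.13 0.04 [11, -2]; 29 1.17 0.04 [11, -2]; 30 1.21 0.04 [10, -2]; 31 1.25 0.04 [11, -1]; 32 1.29 0.04 [11, 0]; 33 1.33 0.04 [11, 0]; 34 1.37 0.04 [11, 0]; 35 1.41 0.04 [11, 1]; 36 1.45 0.04 [10, 1]; 37 1.49 0.04 [11, 1]; 38 1.53 0.04 [11, 2]; 39 1.56 0.03 [8, 2]; 40 1.59 0.03 [8, 2]; 41 1.62 0.03 [7, 2]; 42 1.64 0.02 [5, 2]; 43 1.66 0.02 [6, 2]; 44 1.68 0.02 [5, 1]; 45 1.69 0.01 [2, 1]; 46 1.70 0.01 [3, 1]; 47 1.71 0.01 [2, 1]; 48 1.72 0.01 [3, 1]; 49 1.73 0.01 [2, 1];
```

```bash
python3 -m pendant '[[[1,-5,0],0.02,5],[[3,-8,0],0.03,5],[[3,-10,0],0.04,5],[[4,-11,0],0.04,5],[[4,-10,0],0.04,5],[[4,-9,0],0.04,5],[[5,-10,0],0.04,5],[[6,-9,0],0.04,5],[[5,-10,0],0.04,5],[[7,-9,0],0.04,5]]'; python3 -c "
from h import *
st()"
```

```text
clock: 44.93
tcp_pos: [0.3059, 0.227, 0.2047]
eef_rot: [0.915, -0.404, -0.0, 0.001]
contact_force: [-9.0, -4.6, 11.1]
width: 0.128
t44.93 tcp [305.9 227.  204.7] yaw_y -2.402 z [-0.001 -0.001 -1.   ] F [-9.  -4.6 11.1] w0.128 q [ 1.17 -0.12 -0.64 -0.   -1.05 -0.43]
```

```bash
python3 -m pendant '[[[6,-8,0],0.04,5],[[7,-9,0],0.04,5],[[7,-8,0],0.04,5],[[7,-8,0],0.04,5],[[8,-7,0],0.04,5],[[8,-8,0],0.04,5],[[8,-7,0],0.04,5],[[9,-6,0],0.04,5],[[9,-7,0],0.04,5],[[9,-6,0],0.04,5]]'; python3 - <<'E'
from h import *
st()
crop("scene",270,60,160,110,5,"s30.png")
E
```

```text
clock: 45.77
tcp_pos: [0.3847, 0.1533, 0.2047]
eef_rot: [0.977, -0.214, 0.0, 0.0]
contact_force: [-1.2, -0.6, 3.8]
width: 0.13
t45.77 tcp [384.7 153.3 204.7] yaw_y -2.002 z [-0.    -0.001 -1.   ] F [-1.2 -0.6  3.8] w0.130 q [ 0.86 -0.05 -0.59  0.   -1.04  0.28]
```

View pics/s30.png

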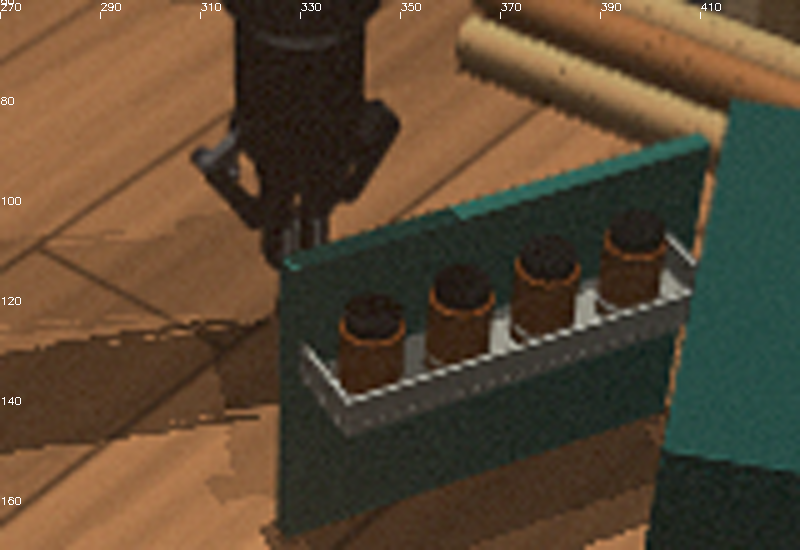

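The door swings with all four jars still upright. I'll continue with rows 20 to 38.

```bash
python3 -m pendant '[[[9,-5,0],0.04,5],[[10,-5,0],0.04,5],[[9,-5,0],0.04,5],[[10,-4,0],0.04,5],[[10,-4,0],0.04,5],[[11,-4,0],0.04,5],[[10,-3,0],0.04,5],[[10,-3,0],0.04,5],[[11,-2,0],0.04,5],[[11,-2,0],0.04,5]]';python3 -m pendant '[[[10,-2,0],0.04,5],[[11,-1,0],0.04,5],[[11,0,0],0.04,5],[[11,0,0],0.04,5],[[11,0,0],0.04,5],[[8,1,0],0.03,5],[[8,1,0],0.03,5],[[5,0,0],0.02,5],[[0,0,0],0,5]]'; python3 - <<'E'
from h import *
st()
p=sensors.state()["tcp_pos"][:2]*1000;hg=np.array([526.7,384.7]);v=p-hg;a=np.arctan2(v[1],v[0]);print(np.hypot(*v),"left",np.arctan2(128-384.7,613.3-526.7)-a)
crop("scene",320,60,160,110,5,"s31.png")
E
```

```text
clock: 46.65
tcp_pos: [0.4858, 0.1164, 0.2047]
eef_rot: [1.0, -0.016, -0.0, 0.001]
contact_force: [-1.3, -2.2, 3.8]
width: 0.127
clock: 47.4
tcp_pos: [0.5618, 0.1157, 0.2048]
eef_rot: [0.992, 0.123, 0.001, 0.001]
contact_force: [0.9, -5.5, 6.1]
width: 0.126
t47.40 tcp [561.8 115.7 204.8] yaw_y -1.324 z [ 0.001 -0.001 -1.   ] F [ 0.9 -5.5  6.1] w0.126 q [ 0.55  0.22 -0.28  0.   -1.07  1.27]
271.2520775545031 left 0.1956418404167657
```

View pics/s31.png

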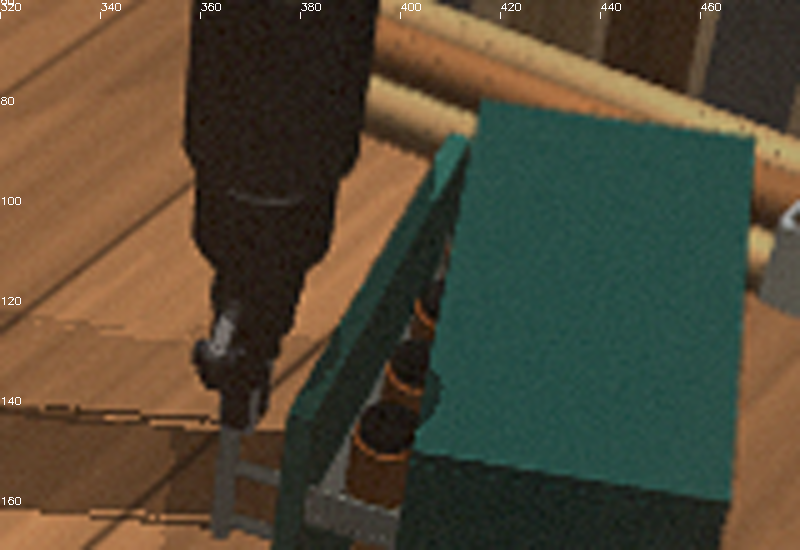

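```bash
python3 -m pendant '[[[5,1,0],0.02,5],[[5,1,0],0.02,5],[[6,1,0],0.02,5],[[5,1,0],0.02,5],[[5,1,0],0.02,5],[[5,2,0],0.02,5],[[5,1,0],0.02,5],[[3,1,0],0.01,5],[[2,0,0],0.01,5],[[0,0,0],0,5]]';python3 - <<'E'
from h import *
st()
p=sensors.state()["tcp_pos"][:2]*1000;hg=np.array([526.7,384.7]);v=p-hg;a=np.arctan2(v[1],v[0]);print(np.hypot(*v),"left",np.arctan2(128-384.7,613.3-526.7)-a)
E
```

```text
clock: 48.28
tcp_pos: [0.6019, 0.1243, 0.2048]
eef_rot: [0.979, 0.202, 0.0, 0.001]
contact_force: [2.1, -5.6, 3.6]
width: 0.127
t48.28 tcp [601.9 124.3 204.8] yaw_y -1.165 z [ 0.001 -0.001 -1.   ] F [ 2.1 -5.6  3.6] w0.127 q [ 0.52  0.29 -0.19  0.   -1.1   1.45]
271.01543283882563 left 0.0441990909441472
```

```bash
python3 -m pendant '[[[2,1,0],0.008,5],[[2,1,0],0.008,5],[[2,0,0],0.008,5],[[2,1,0],0.008,5],[[1,0,0],0.004,5],[[1,1,0],0.004,5],[[0,0,0],0,5],[[0,0,0],0,5]]';python3 -c "
from h import *
st()";python3 -m pendant '[[[1,0,0],0.002,5],[[0,0,0],0,5],[[0,0,0],0,5]]';python3 - <<'E'
from h import *
st()
p=sensors.state()["tcp_pos"][:2]*1000;hg=np.array([526.7,384.7]);v=p-hg;a=np.arctan2(v[1],v[0]);print(np.hypot(*v),"left",np.arctan2(128-384.7,613.3-526.7)-a)
E
```

```text
clock: 48.95
tcp_pos: [0.6117, 0.1274, 0.2048]
eef_rot: [0.975, 0.221, 0.0, 0.001]
contact_force: [3.2, -9.6, 1.7]
width: 0.127
t48.95 tcp [611.7 127.4 204.8] yaw_y -1.126 z [ 0.001 -0.002 -1.   ] F [ 3.2 -9.6  1.7] w0.127 q [ 0.52  0.3  -0.16  0.   -1.1   1.5 ]
clock: 49.2
tcp_pos: [0.6122, 0.1276, 0.2047]
eef_rot: [0.975, 0.222, -0.0, 0.001]
contact_force: [0.9, -9.0, 3.9]
width: 0.129
t49.20 tcp [612.2 127.6 204.7] yaw_y -1.124 z [ 0.    -0.002 -1.   ] F [ 0.9 -9.   3.9] w0.129 q [ 0.52  0.31 -0.16  0.   -1.1   1.5 ]
270.937897578712 left 0.004284932572437228
```

```bash
for i in 1; do python3 -m pendant '[[[1,0,0],0.004,5],[[0,0,0],0,5],[[0,0,0],0,5]]'; done; python3 -m pendant '[[[1,0,0],0.004,5],[[0,0,0],0,5],[[0,0,0],0,5]]';python3 -m pendant '[[[1,0.5,0],0.002,5],[[0,0,0],0,5],[[0,0,0],0,5]]';python3 -c "
from h import *
st()"
```

```text
clock: 49.45
tcp_pos: [0.6123, 0.1276, 0.2047]
eef_rot: [0.975, 0.224, -0.001, 0.001]
contact_force: [-1.9, -8.4, 6.7]
width: 0.129
clock: 49.7
tcp_pos: [0.6123, 0.1276, 0.2047]
eef_rot: [0.974, 0.225, -0.002, 0.001]
contact_force: [-7.7, -7.0, 10.0]
width: 0.127
clock: 49.95
tcp_pos: [0.6123, 0.1276, 0.2047]
eef_rot: [0.974, 0.226, -0.003, 0.001]
contact_force: [-11.2, -8.0, 12.5]
width: 0.129
t49.95 tcp [612.3 127.6 204.7] yaw_y -1.114 z [-0.005 -0.003 -1.   ] F [-11.2  -8.   12.5] w0.129 q [ 0.52  0.31 -0.16  0.   -1.11  1.51]
```

The door has reached its stop: the pose no longer changes while the force rises to about 14 N. I'll release and lift.

```bash
python3 -m pendant '[[[0,0,0],0,10],[[0,0,0],0,20],[[0,0,0],0,35],[[0,0,0],0,50],[[0,0,0],0,50],[[0,0,15],0,50],[[0,0,25],0,50],[[0,0,30],0,50],[[0,0,25],0,50],[[-15,-20,10],0,50]]';python3 -m pendant '[[[-30,-20,0],0,50],[[-30,-20,0],0,50],[[-30,-20,0],0,50],[[-30,-20,0],0,50],[[-30,-20,0],0,50],[[-10,-10,0],0,50],[[0,0,0],0,50],[[0,0,0],0,50]]';python3 - <<'E'
from h import *
st()
a=snap("top");b=snap("scene")
cv2.imwrite("pics/fs.png",b[:,:,::-1]);
crop("top",140,115,160,120,5,"ft.png",a)
crop("scene",360,70,130,130,4,"fs2.png",b)
crop("top",285,150,160,120,5,"ft2.png",a)
E
```

```text
clock: 50.78
tcp_pos: [0.6033, 0.1121, 0.3121]
eef_rot: [0.974, 0.228, 0.002, -0.0]
contact_force: [0.5, 0.1, 0.0]
width: 0.497
clock: 51.45
tcp_pos: [0.4405, -0.0004, 0.3098]
eef_rot: [0.974, 0.227, 0.001, -0.0]
contact_force: [0.4, -0.4, 0.9]
width: 0.5
t51.45 tcp [ 4.405e+02 -4.000e-01  3.098e+02] yaw_y -1.113 z [ 0.002  0.001 -1.   ] F [ 0.4 -0.4  0.9] w0.500 q [ 0.45 -0.08 -0.36 -0.   -1.29  1.58]
```

View pics/fs.png

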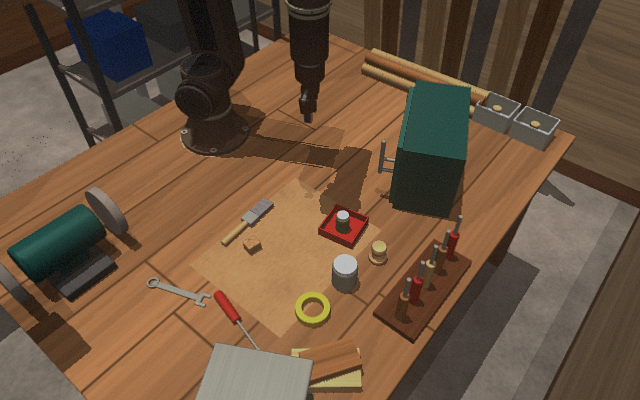

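View pics/ft.png

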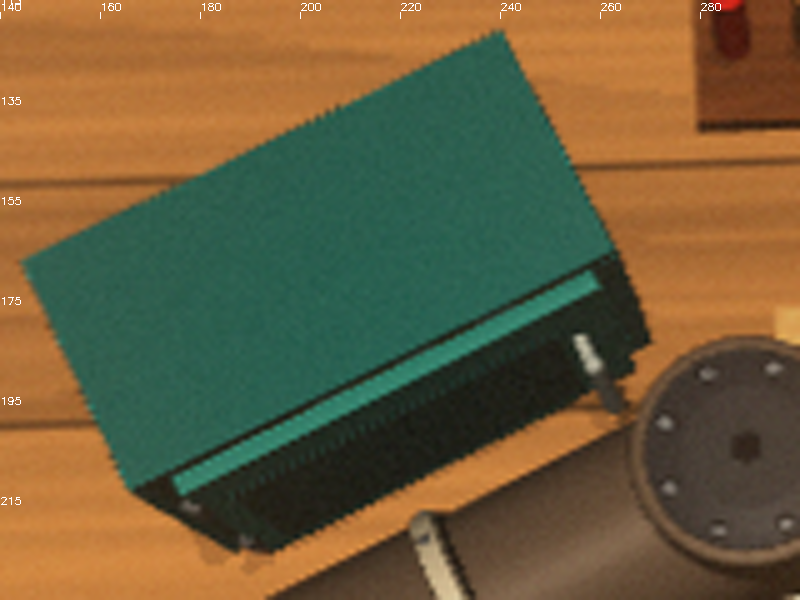

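View pics/fs2.png

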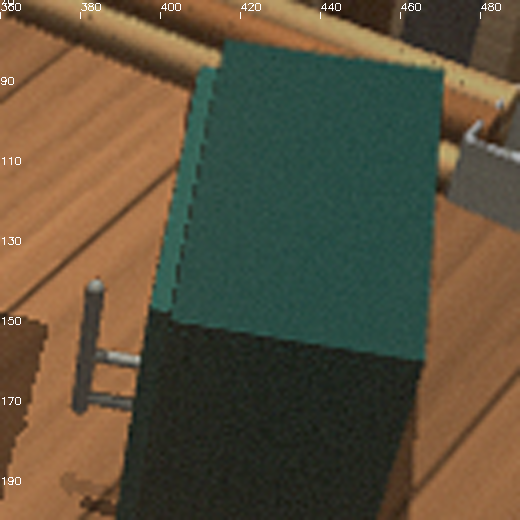

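View pics/ft2.png

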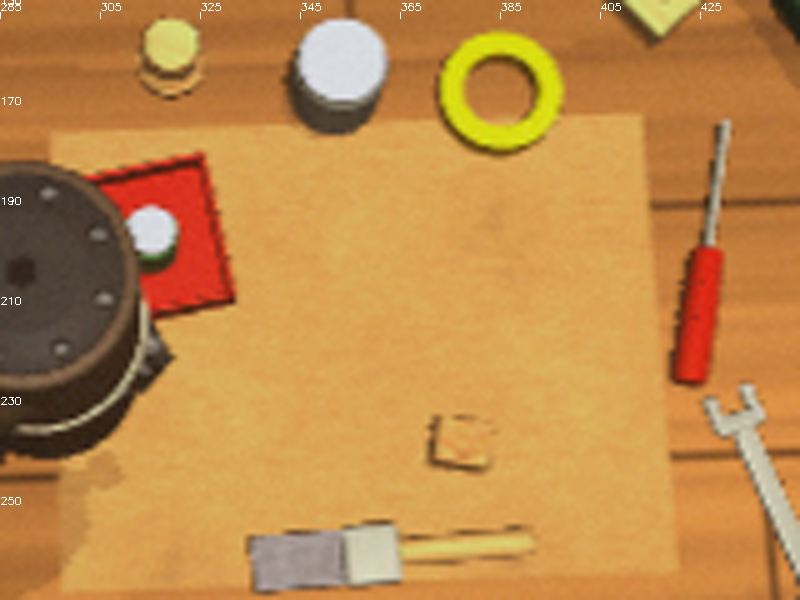

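Both views of the door match the starting pictures, so it is shut. The handle top is at scene (384,141). The green jar stands in the tray, no jars are left on the bench, and the other items haven't moved. I'm handing the job in.

```bash
python3 -c "
from plant import arm
print(arm.job_done())"
```

```text
the job is handed in; nothing more can be done
None
```

The job is done and handed in at about 51.5 s of the 210 s allowed.

**What I did:** I opened the door by its handle to about 1.65 rad and stood the green jar near the centre of the red tray. I stood all four amber jars upright in the door's rack at about 61 mm spacing. I then closed the door slowly by the handle until it reached its stop, with about 14 N on it, let go and backed off.

**Last checks:**
- **Door:** it looks the same as in the starting pictures from both cameras, so it is shut.
- **Green jar:** it is upright in the tray.
- **Bench:** no amber jars are left there, and the other items are where they were. I saw no jar get knocked aside.
- **Wrist force:** the highest reading I saw at the end of a move was about 24 N, while opening the door.

**Not measured or seen:**
- **Grip force:** the robot gives no reading for it. I closed the fingers only about 0.5 mm past first contact and estimate 10–20 N on the jars.
- **Jars after shutting:** they can't be seen behind the door. They were all upright about halfway through closing. With about 0.2 rad to go, the ones still in view were upright too.

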